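# Clip the washing-up brushes into the rack

## Robot

A 6-joint arm with a two-finger parallel gripper is mounted at the origin on a cart in front of the work surface, level with it; the furniture and walls round the work are solid. World frame = base frame: x ahead of the robot, y to its left, z up, the work surface at z = 0. Lengths are in m, angles in rad, forces in N, time in s.
With the tool pointing down it reaches from about 0.425 to 0.95 m from the base axis. Payload 3.5 kg.
Tool frame: the origin (TCP) lies between the finger pads; the fingertips stand 17 mm ahead of it and the grasp point (between the pads) lies 2 mm behind it; z points along the fingers, y is the direction in which the jaws open and shut (so a half turn about z gives the same grasp; the last joint's range is limited). The gripper opens to 85 mm and grips with 20 to 120 N. Pads are 22 mm wide; open, the fingers measure 114 mm over their backs; the gripper's body (76 mm by 85 mm) begins 54 mm behind the grasp point. The pads swing forward as they close: fully open they stand 13 mm farther back than shut.
Start: joints at [-1.394, 0.286, 1.577, -0, 1.279, -0.15], TCP at [0.217, -0.639, 0.248] pointing down, gripper open.
Joint ranges: [-2.77, 2.77], [-0.9, 2.22], [0.21, 2.48], [-1.53, 4.67], [0.24, 2.81], [-2.84, 2.84]. Speed limits (rad/s): [2.79, 2.79, 3.14, 3.14, 3.14, 3.14].

## Interface

Orientations are given as a unit quaternion [x, y, z, w].
In Python, from plant import ctrl gives the robot as it stands.
- The arm moves only by the tool carry_out, never from a script. Its argument "commands" is a list of rows, each an object with "delta_pos": the shift along the tool's x, y, z in m, a list of three; "delta_rot": the turn, a rotation vector about the tool's x, y, z in rad, a list of three; "claw": the opening in per cent of the stroke, from 0 (shut) to 100 (fully open). A call has 1 to 8 rows; each row is the pose to reach, as a shift and turn from the pose measured when the call began, along the tool's axes at that moment; what a row does not reach only later rows make up. A row lasts 1/12 s, in which the tool goes at most 41.7 mm and 7.16 degrees, less where a joint would pass 70% of its speed; a pose out of reach is approached as far as the arm can. A call with a gripper value outside its range is refused whole. The fingers move at their own pace and stop on an object; "force" is the grip in N (left out, the last holds). Time passes only in rows, so rows that repeat a pose let the fingers close. It gives the time, the measured TCP pose, the force and the opening at its end, in the units of the state.
- ctrl.get_state(): the state, without advancing time (a new reading comes with each control period).
- ctrl.read_camera(name): name is "scene" or "side" or "wrist"; returns (picture, depth): 420x560x3 uint8, red, green, blue; 420x560 float32, m along the optical axis (not along the pixel's ray), 0 where there is no reading.
- ctrl.camera_info(name): a dict with "fx", "fy", "cx", "cy" (pixels), "rvec" (rotation vector, rad) and "tvec" (3), from world to camera coordinates, as OpenCV has them; the wrist camera has in their place "mount" (4x4, takes a point from camera to tool coordinates, whose origin is the TCP and whose axes are the flange's). Camera axes: x right, y down, z forward; pixel columns grow to the right and rows downward; lengths in m; the calibration is good to about 2 mm. A picture is of the moment at which its call begins: read the wrist's pose just before it. camera_info takes no time and is no camera call.
- ctrl.sign_off(): hands the job in, once; it reports no verdict.
The state is a dict: "time": time; "qpos": joint angles; "dq": joint speeds; "joint_efforts": joint torques, N m; "eef_pos": TCP position; "tcp_rot": TCP orientation; "contact_force": force on the tool from outside, world axes, zero at the start; "wrist_torque": the same for the moment, N m; "opening": opening from 0.0 (shut) to 1.0 (fully open).
Only numpy, scipy, OpenCV 4.12 (cv2) and the standard library are available. Lean on these libraries where they do the work, as an engineer would, in place of code of your own. Each camera call takes 0.05 s, during which the arm holds its last target.

## Task

Put the two loose wooden-handled brushes away in the clip rack: the thick-headed one in the free place at the left end (seen from the robot), the slim-headed one in the free place at the right end, heads uphill like the brush already hanging in the middle. Push each handle squarely into its pair of spring clips until it has snapped home in both; each clip rail stands out from the board by a different amount, so feel for the snap and the stop, and do not press harder than that needs. Leave everything else standing where it is.

Things in the scene. Friction and masses are not known exactly. Their poses are not given: they have to be found in the camera images.
- left_place (a point): Free place at the left end, for the thick-headed brush: where the handle's middle lies (on its axis) when home, IF this rail stands fully out. x = uphill along the handle, where the head goes; y = across the row, to the left; z = straight out of the board (up, leaning 30 deg to the robot). HIDDEN: the rail really stands 0 to 26 mm further in (-z), stuck there; its true depth is not reported.
- right_place (a point): Free place at the right end, for the slim-headed brush; axes and meaning as left_place, with its own hidden rail depth (0 to 26 mm further in along -z). Press along -z until, after the snap, the force rises on the pad. The two places are 160 mm apart; a like brush (fixed) hangs half-way between.
- rack: Clip rack, fixed: wooden board, 256 mm wide, 150 mm long, sloping up 30 deg away from the robot, on legs; three steel rails 80 mm apart. Origin on the surface under the board's centre, x away from the robot, z up. Rails and clips do not give way under the force needed; 10 to 15 N takes a handle through both its clips. A push of over 25 N is too hard.
- rack_board: The sloping board; origin at the centre of its face, axes as left_place; a fully-out seat lies 54 mm above the face. Each place has two clips, 12 mm wide along x, centred 36 mm either side of it; between them 60 mm along x is free for fingers astride the handle, save a rail 14 mm wide whose top is 22 mm below the seated axis.
- left_upper_clip (a point): Upper clip of the left place, at the seated axis with the rail fully out, 36 mm uphill of left_place. Two sprung steel jaws: mouth 27 mm wide facing +z, narrowing to a 13 mm throat 8.5 mm above the seated axis, then a rubber pad under the handle. The handle (20 mm) meets the jaws 17 mm before home, forces the throat open and is then drawn onto the pad. All clips are alike.
- bottle_brush_grip (a point): Middle of the handle of the brush with the THICK head (bristles 31 mm across, 44 mm long), on its axis, 16 mm up as it lies. x points to the head. Handle: round light wood 20 mm across, free for 52 mm either way; there a squared wooden block, 32 x 32 x 12 mm, ends it (must not land on a clip: keep within 8 mm along x). Head tip at 112 mm. About 70 g.
- spout_brush_grip (a point): Middle of the handle of the brush with the SLIM head (bristles 14 mm across, 44 mm long), on its axis, 16 mm up as it lies. x points to the head. Handle: round light wood 20 mm across, free for 52 mm either way; there a squared wooden block, 32 x 32 x 12 mm, ends it (must not land on a clip: keep within 8 mm along x). Head tip at 112 mm. About 70 g.
- bottle_brush_head (a point): Centre of the thick head, 88 mm from the grip point along its x.
- spout_brush_head (a point): Centre of the slim head, 88 mm from the grip point along its x.
- bottle_brush: The thick-headed brush as a whole; same point and axes as its grip point.
- spout_brush: The slim-headed brush as a whole; same point and axes as its grip point.
- tea_light: Bystander: white tea light, 39 mm across, 16 mm high; origin under its centre.
- sink_plug: Bystander: black sink plug, 45 mm across, 12 mm high; origin under its centre.
- kitchen_timer: Bystander: round kitchen timer, 60 mm across, 41 mm high; origin under its centre.
- squeezer: Bystander: citrus squeezer, 66 mm across, 45 mm high; origin under its centre.
- small_glass: Bystander: shot glass, 47 mm across, 66 mm high; origin under its centre.

How it is judged:
By the outcome, as a careful person would: the job done as asked, in the order asked, and still so for the second after the job is handed in, with the robot touching nothing.
It also fails if it takes over 61 s, if anything falls off the work surface, if the arm or the gripper's body presses on something with over 40 N, if the wrist force passes 120 N, or if a joint passes its speed limit or range.

## Working session

There is one attempt and no reset: what is moved stays moved. The work goes in short steps, Python scripts to look and compute and a tool call to move; the robot and the scene stay as the last step left them, time stands still between calls to the robot, and variables do not carry over. Pictures are saved under pics/ and viewed, and the job is handed in when it is done.

Besides the shell and the picture viewer there is one more tool, called after "Call:" as a command line: name --argument value ..., lists and objects as JSON in quotes. carry_out: Moves the arm, as the interface text tells. Its arguments: {"type":"object","properties":{"commands":{"type":"array"},"force":{"type":"number"}},"required":["commands"]}

```bash
mkdir -p pics; ls; python3 - <<'E'
from plant import ctrl
import cv2,numpy as np
print(ctrl.get_state())
for n in ["scene","side"]:
    p,d=ctrl.read_camera(n); cv2.imwrite(f"pics/{n}0.png",p[:,:,::-1]); np.savez(f"{n}0.npz",p=p,d=d)
for n in ["scene","side","wrist"]:print(n,ctrl.camera_info(n))
E
```

```text
pics
{'time': 0.0, 'qpos': array([-1.39396871e+00,  2.87201718e-01,  1.57818887e+00, -6.13149177e-06,
        1.27858904e+00, -1.49976259e-01]), 'dq': array([-0.00241513,  0.00050109,  0.00029869, -0.00019167,  0.00087538,
       -0.00100269]), 'joint_efforts': array([-3.48090889e-04, -4.05979156e+01, -2.92627430e+01, -1.34341963e-04,
        5.98694067e-03, -4.92468274e-06]), 'eef_pos': array([ 0.21661859, -0.63864316,  0.24691666]), 'tcp_rot': array([ 9.86678734e-01,  1.62676524e-01, -1.89573851e-05, -1.19334177e-03]), 'contact_force': array([0.05968698, 0.56112487, 0.3470775 ]), 'wrist_torque': array([ 0.00642487, -0.05557555,  0.01485399]), 'opening': 1.005137258779417}
scene {'fx': 512.6919877083001, 'fy': 512.6919877083001, 'cx': 277.8501639849775, 'cy': 206.00185449822155, 'rvec': array([ 1.05970491, -2.09662833,  1.30946664]), 'tvec': array([0.36005586, 0.29937754, 0.72804052])}
side {'fx': 428.4911187511011, 'fy': 428.4911187511011, 'cx': 280.79333860645914, 'cy': 209.22204887229645, 'rvec': array([ 2.12390417, -0.04072226,  0.0237962 ]), 'tvec': array([-0.60066856,  0.11295749,  0.96513579])}
wrist {'fx': 337.5073136435296, 'fy': 337.5073136435296, 'cx': 277.70287825379046, 'cy': 207.18834685382976, 'mount': array([[-6.20108477e-04, -9.61851654e-01, -2.73570851e-01,
         7.03227248e-02],
       [ 9.99999613e-01, -7.67280284e-04,  4.30972718e-04,
        -9.22999544e-04],
       [-6.24437343e-04, -2.73570478e-01,  9.61851758e-01,
        -1.24826145e-01],
       [ 0.00000000e+00,  0.00000000e+00,  0.00000000e+00,
         1.00000000e+00]])}
```

View pics/scene0.png

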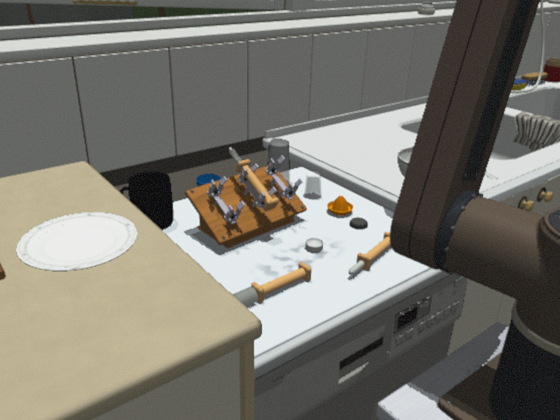

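View pics/side0.png

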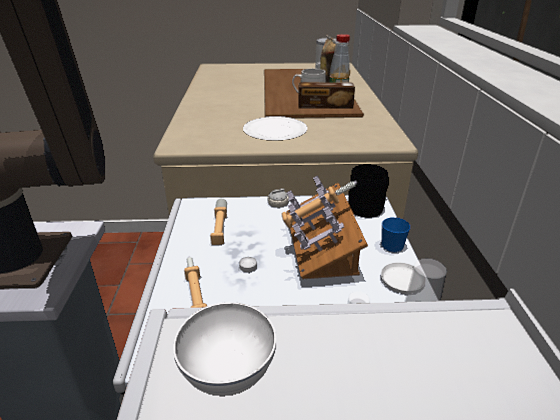

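```bash
cat > h.py <<'E'
import numpy as np,cv2
from plant import ctrl
from scipy.spatial.transform import Rotation as R
def cloud(n,d,T=None):
    c=ctrl.camera_info(n)
    v,u=np.mgrid[0:420,0:560]
    P=np.stack([(u-c['cx'])/c['fx']*d,(v-c['cy'])/c['fy']*d,d],-1)
    if n=='wrist':
        p,q=T; M=c['mount']; P=P@M[:3,:3].T+M[:3,3]
        return P@R.from_quat(q).as_matrix().T+p
    M=cv2.Rodrigues(c['rvec'])[0]
    return (P-c['tvec'])@M
E
python3 - <<'E'
from h import *
for n in ["scene","side"]:
    z=np.load(n+"0.npz");p=z['p'];d=z['d'];P=cloud(n,d)
    c=ctrl.camera_info(n);M=cv2.Rodrigues(c['rvec'])[0];print(n,'cam',-M.T@c['tvec'])
    hsv=cv2.cvtColor(p,cv2.COLOR_RGB2HSV)
    ok=(d>0)&(P[...,0]>.25)&(P[...,0]<1.2)&(abs(P[...,1])<.6)&(P[...,2]>-.02)&(P[...,2]<.35)
    wood=ok&(hsv[...,0]>8)&(hsv[...,0]<22)&(hsv[...,1]>90)
    k,l,s,ce=cv2.connectedComponentsWithStats(wood.astype(np.uint8))
    for i in range(1,k):
        if s[i,4]<60: continue
        Q=P[l==i]; print(s[i],ce[i].round(),np.median(hsv[l==i],0),Q.min(0).round(3),Q.max(0).round(3),np.median(Q,0).round(3))
    surf=ok&(abs(P[...,2])<.01);print(np.median(P[surf][:,2]),P[surf].min(0),P[surf].max(0))
    np.save(n+"P.npy",P)
    x0,y0,x1,y1=(170,130,430,320) if n=='scene' else (170,160,460,320)
    cv2.imwrite(f"pics/{n}_c.png",cv2.resize(p[y0:y1,x0:x1,::-1],None,fx=2.75,fy=2.75,interpolation=cv2.INTER_CUBIC))
E
```

```text
scene cam [-0.18451183  0.60995169  0.58585362]
[ 185  159  121   89 4665] [244. 207.] [ 15. 157. 140.] [ 0.6   -0.261 -0.019] [1.005 0.148 0.16 ] [0.664 0.032 0.059]
[328 196  25  20 329] [340. 206.] [ 17. 238. 156.] [ 0.591 -0.281 -0.003] [ 0.676 -0.18   0.044] [ 0.614 -0.206  0.015]
[358 232  32  38 361] [375. 251.] [ 17. 122. 190.] [ 0.392 -0.19   0.005] [ 0.449 -0.069  0.032] [ 0.416 -0.116  0.023]
[252 263  59  39 640] [283. 281.] [ 17. 122. 183.] [ 0.433  0.007 -0.003] [0.491 0.166 0.032] [0.443 0.103 0.022]
-0.0019321068858280507 [ 0.28218106 -0.59874733 -0.00994361] [1.00631158 0.42048243 0.00999894]
side cam [ 0.57021601 -0.78440521  0.6038306 ]
[ 265   85   99   33 1889] [321. 103.] [ 13. 147.  73.] [0.571 0.534 0.13 ] [0.888 0.6   0.218] [0.76  0.585 0.155]
[ 282  182   86   97 3377] [331. 243.] [ 14. 158. 144.] [ 0.604 -0.12  -0.01 ] [0.797 0.286 0.16 ] [ 0.715 -0.069  0.069]
[295 199  30  20 307] [310. 208.] [ 15. 122. 169.] [ 0.633 -0.005  0.049] [0.706 0.081 0.145] [0.666 0.005 0.115]
[211 207  15  38 366] [218. 226.] [ 15. 122. 183.] [ 0.437  0.036 -0.   ] [0.467 0.175 0.032] [0.453 0.083 0.022]
[301 214  31  26 384] [316. 227.] [ 14.  159.5 139. ] [ 0.649 -0.081  0.043] [0.71  0.05  0.132] [0.682 0.011 0.064]
[185 266  22  41 458] [194. 286.] [ 15. 121. 225.] [ 0.398 -0.195 -0.   ] [ 0.453 -0.075  0.032] [ 0.423 -0.125  0.023]
-0.0023308333727004495 [ 0.28406173 -0.32999131 -0.00999445] [1.00085433 0.33631476 0.00999099]
```

View pics/scene_c.png

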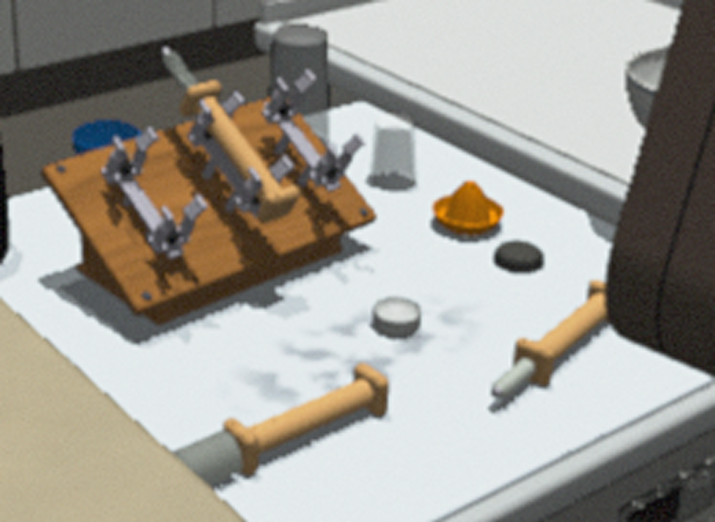

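View pics/side_c.png

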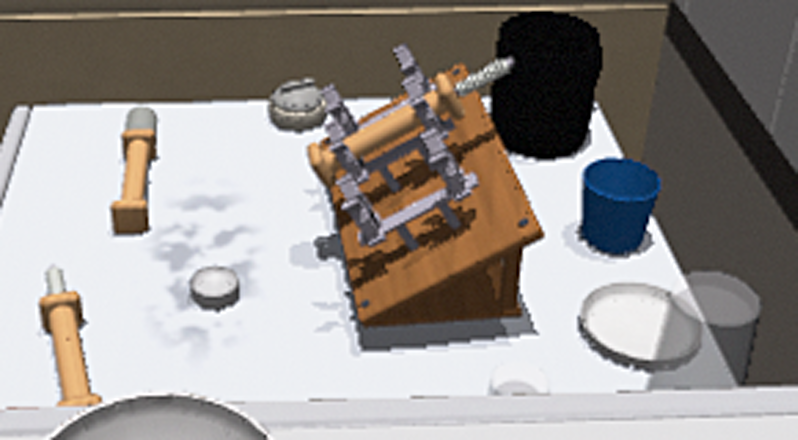

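```bash
cat >> h.py <<'E'
def delta(pos,Rm):
    s=ctrl.get_state();R0=R.from_quat(s['tcp_rot'])
    dp=R0.inv().apply(np.array(pos)-s['eef_pos']);dr=(R0.inv()*Rm).as_rotvec()
    print('t',round(s['time'],2),'dp',dp.round(4),'dr',dr.round(4),'| rows',np.linalg.norm(dp)/.0417,np.degrees(np.linalg.norm(dr))/7.16,'F',s['contact_force'].round(1))
def down(yaw,tilt=0):
    # tool z down, tool x at yaw; tilt: tip leaning forward along +x of tool
    x=np.array([np.cos(yaw),np.sin(yaw),0]);z=np.array([0,0,-1.])
    return R.from_rotvec(0*x)*R.from_matrix(np.stack([x,np.cross(z,x),z],1))*R.from_rotvec([0,tilt,0])
E
python3 -c "
from h import *
delta([.45,-.35,.33],down(0))
print(R.from_quat(ctrl.get_state()['tcp_rot']).as_matrix().round(2), (down(0,.5236)).as_matrix().round(2))"
```

```text
t 0.1 dp [ 0.3138 -0.1987 -0.0824] dr [-0.0022  0.      0.3268] | rows 9.122454957868989 2.6150448951070784 F [0.2 0.9 0.1]
[[ 0.95  0.32 -0.  ]
 [ 0.32 -0.95  0.  ]
 [ 0.   -0.   -1.  ]] [[ 0.87  0.    0.5 ]
 [ 0.   -1.    0.  ]
 [ 0.5   0.   -0.87]]
```

Call:
carry_out --commands '[{"delta_pos":[0.314,-0.199,-0.082],"delta_rot":[-0.002,0,0.327],"claw":100},{"delta_pos":[0.314,-0.199,-0.082],"delta_rot":[-0.002,0,0.327],"claw":100},{"delta_pos":[0.314,-0.199,-0.082],"delta_rot":[-0.002,0,0.327],"claw":100},{"delta_pos":[0.314,-0.199,-0.082],"delta_rot":[-0.002,0,0.327],"claw":100},{"delta_pos":[0.314,-0.199,-0.082],"delta_rot":[-0.002,0,0.327],"claw":100},{"delta_pos":[0.314,-0.199,-0.082],"delta_rot":[-0.002,0,0.327],"claw":100},{"delta_pos":[0.314,-0.199,-0.082],"delta_rot":[-0.002,0,0.327],"claw":100},{"delta_pos":[0.314,-0.199,-0.082],"delta_rot":[-0.002,0,0.327],"claw":100}]'

```text
time: 0.77
eef_pos: [0.4218, -0.3837, 0.3194]
tcp_rot: [1.0, -0.0, -0.0, -0.0]
contact_force: [0.3, -0.4, -0.4]
opening: 1.0
```

```bash
python3 -c "
from h import *
delta([.58,0.02,.38],down(0))"
```

```text
t 0.77 dp [ 0.158  -0.4039 -0.0604] dr [-0.0008  0.0005 -0.0005] | rows 10.50010509824788 0.007937997994491689 F [ 0.3 -0.4 -0.4]
```

Call:
carry_out --commands '[{"delta_pos":[0.158,-0.404,-0.06],"delta_rot":[0,0,0],"claw":100},{"delta_pos":[0.158,-0.404,-0.06],"delta_rot":[0,0,0],"claw":100},{"delta_pos":[0.158,-0.404,-0.06],"delta_rot":[0,0,0],"claw":100},{"delta_pos":[0.158,-0.404,-0.06],"delta_rot":[0,0,0],"claw":100},{"delta_pos":[0.158,-0.404,-0.06],"delta_rot":[0,0,0],"claw":100},{"delta_pos":[0.158,-0.404,-0.06],"delta_rot":[0,0,0],"claw":100},{"delta_pos":[0.158,-0.404,-0.06],"delta_rot":[0,0,0],"claw":100},{"delta_pos":[0.158,-0.404,-0.06],"delta_rot":[0,0,0],"claw":100}]'

```text
time: 1.43
eef_pos: [0.5415, -0.0761, 0.3649]
tcp_rot: [1.0, -0.0, -0.0, -0.0]
contact_force: [1.2, -0.5, -0.0]
opening: 0.993
```

Call:
carry_out --commands '[{"delta_pos":[0.04,-0.1,-0.015],"delta_rot":[0,0,0],"claw":100},{"delta_pos":[0.04,-0.1,-0.015],"delta_rot":[0,0,0],"claw":100},{"delta_pos":[0.04,-0.1,-0.015],"delta_rot":[0,0,0],"claw":100},{"delta_pos":[0.04,-0.1,-0.015],"delta_rot":[0,0,0],"claw":100}]'

```text
time: 1.77
eef_pos: [0.5826, 0.0286, 0.3803]
tcp_rot: [1.0, 0.003, 0.0, -0.001]
contact_force: [0.7, 0.1, -1.0]
opening: 1.0
```

```bash
python3 - <<'E'
from h import *
s=ctrl.get_state();p,d=ctrl.read_camera('wrist')
np.savez('w1.npz',p=p,d=d,pos=s['eef_pos'],q=s['tcp_rot'],)
cv2.imwrite('pics/w1.png',p[:,:,::-1]);print(s['eef_pos'],s['tcp_rot'],s['dq'].round(3),s['qpos'].round(2))
E
```

```text
[0.58256052 0.02856622 0.38027148] [ 9.99995472e-01  2.65981345e-03  2.10844667e-05 -1.40777589e-03] [-0.07  -0.018  0.036 -0.06   0.005 -0.056] [-0.13  0.01  1.65  0.    1.48  1.44]
```

View pics/w1.png

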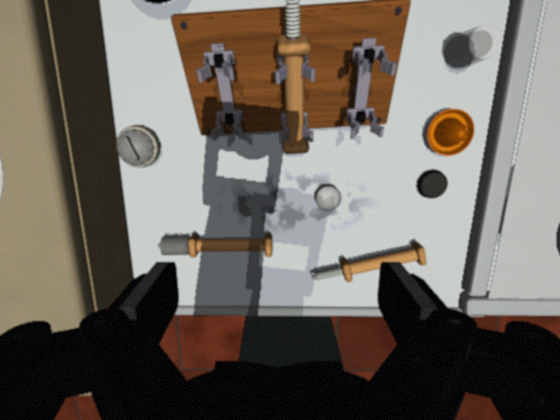

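```bash
cat > an.py <<'E'
from h import *
def handle(P,hsv,d,xl,yl,zl=(.012,.045)):
    m=(d>0)&(P[...,0]>xl[0])&(P[...,0]<xl[1])&(P[...,1]>yl[0])&(P[...,1]<yl[1])&(P[...,2]>zl[0])&(P[...,2]<zl[1])&(hsv[...,0]>8)&(hsv[...,0]<22)&(hsv[...,1]>90)
    Q=P[m]
    r=cv2.minAreaRect((Q[:,:2]*1000).astype(np.float32))
    c=Q[:,:2].mean(0);u=np.linalg.svd(Q[:,:2]-c)[2][0]
    if u[1]<0:u=-u
    t=(Q[:,:2]-c)@u; n=(Q[:,:2]-c)@[-u[1],u[0]]
    print('n',m.sum(),'rect',np.round(r[0],1),np.round(r[1],1),'yaw',np.degrees(np.arctan2(u[1],u[0])).round(2),'t',t.min().round(4),t.max().round(4),'mid',(c+u*(t.min()+t.max())/2).round(4),'nmed',n.min().round(4),n.max().round(4),'zmax',np.percentile(Q[:,2],[50,95,99]).round(4))
    # refine mid part
    tm=(t.min()+t.max())/2; k=abs(t-tm)<.045; 
    b=np.polyfit(t[k],n[k],1); print('  mid strip: n range',np.percentile(n[k],[1,50,99]).round(4),'slope',b[0].round(4))
    return m
E
python3 - <<'E'
from an import *
z=np.load('w1.npz');p,d=z['p'],z['d'];P=cloud('wrist',d,(z['pos'],z['q']));hsv=cv2.cvtColor(p,cv2.COLOR_RGB2HSV)
handle(P,hsv,d,(.38,.55),(-.02,.25));handle(P,hsv,d,(.35,.5),(-.25,-.02))
for n in ['scene','side']:
    zz=np.load(n+'0.npz');h2=cv2.cvtColor(zz['p'],cv2.COLOR_RGB2HSV);PP=np.load(n+'P.npy');print(n)
    handle(PP,h2,zz['d'],(.38,.55),(-.02,.25));handle(PP,h2,zz['d'],(.35,.5),(-.25,-.02))
g=(d>0)&(abs(P[...,2])<.015)&(P[...,0]>.4)&(P[...,0]<.6)&(abs(P[...,1])<.2);print('surf z',np.median(P[g][:,2]))
# board
b=(hsv[...,0]>8)&(hsv[...,0]<20)&(hsv[...,1]>140)&(P[...,0]>.55)&(P[...,0]<.9)&(abs(P[...,1])<.2)&(P[...,2]>.02)&(d>0)
Q=P[b]
for i in range(8):
    c=np.median(Q,0) if i==0 else Q.mean(0);
    nn=np.linalg.svd(Q-Q.mean(0),full_matrices=False)[2][2];nn*=np.sign(nn[2]);r=(Q-Q.mean(0))@nn
    Q=Q[abs(r)<max(.004,2*r.std())] 
print('board n',nn.round(4),'tilt',np.degrees(np.arccos(nn[2])),'c',Q.mean(0),'rms',r.std(),len(Q))
print('extent',Q.min(0).round(4),Q.max(0).round(4))
# in-plane rect
u=np.array([nn[2],0,-nn[0]]);u/=np.linalg.norm(u);v=np.cross(nn,u)
c0=Q.mean(0);A=np.c_[(Q-c0)@u,(Q-c0)@v]
r=cv2.minAreaRect((A*1000).astype(np.float32));print('rect',r)
ctr=c0+u*r[0][0]/1000+v*r[0][1]/1000;print('centre',ctr)
# heights above board
Hh=(P-ctr)@nn; X=(P-ctr)@u; Y=(P-ctr)@v
np.savez('w1b.npz',n=nn,u=u,v=v,ctr=ctr,H=Hh,X=X,Y=Y)
E
```

```text
n 1115 rect [454.1 103.3] [ 29.  126.6] yaw 90.76 t -0.0641 0.0625 mid [0.4557 0.1033] nmed -0.0129 0.0163 zmax [0.0244 0.0309 0.0318]
  mid strip: n range [-0.0065 -0.0004  0.0096] slope -0.0065
n 1034 rect [ 427.2 -132.8] [ 29.5 125.6] yaw 104.29 t -0.0615 0.0641 mid [ 0.4299 -0.1321] nmed -0.0117 0.0178 zmax [0.0241 0.0312 0.0322]
  mid strip: n range [-0.0058 -0.0009  0.0102] slope 0.0108
scene
n 602 rect [447.4 102.7] [ 30.8 127.8] yaw 91.42 t -0.0647 0.0633 mid [0.4448 0.1026] nmed -0.0185 0.0132 zmax [0.0227 0.0302 0.0313]
  mid strip: n range [-0.0103  0.0006  0.0059] slope -0.0105
n 343 rect [ 420.5 -131. ] [ 28.9 125.3] yaw 106.76 t -0.0731 0.0527 mid [ 0.4202 -0.1312] nmed -0.0173 0.0115 zmax [0.0235 0.0301 0.0315]
  mid strip: n range [-0.0082  0.0019  0.0078] slope -0.0401
side
n 311 rect [451.9 105.2] [ 27.7 139.4] yaw 90.62 t -0.0594 0.08 mid [0.4521 0.1053] nmed -0.0138 0.0141 zmax [0.023  0.0297 0.0308]
  mid strip: n range [-0.0081 -0.0007  0.0095] slope 0.0107
n 442 rect [ 424.9 -135.7] [ 28.  122.4] yaw 105.01 t -0.0679 0.0545 mid [ 0.4248 -0.1358] nmed -0.0146 0.0137 zmax [0.0235 0.0303 0.0315]
  mid strip: n range [-0.009   0.0005  0.0094] slope -0.0038
surf z -0.0011330233125896871
board n [0.9611 0.0817 0.2638] tilt 74.70258911533722 c [0.7038728  0.01600547 0.09901373] rms 0.03756121774735434 19196
extent [ 0.5702 -0.1134  0.0389] [0.7664 0.1435 0.4602]
rect ((-166.20237731933594, -4.552825927734375), (416.3881530761719, 252.6453399658203), 1.199412226676941)
centre [0.66023534 0.01146787 0.25938561]
```

```bash
python3 - <<'E'
from an import *
z=np.load('w1.npz');p,d=z['p'],z['d'];P=cloud('wrist',d,(z['pos'],z['q']));hsv=cv2.cvtColor(p,cv2.COLOR_RGB2HSV)
b=(hsv[...,0]>8)&(hsv[...,0]<20)&(hsv[...,1]>135)&(P[...,0]>.58)&(P[...,0]<.85)&(abs(P[...,1]-.02)<.2)&(P[...,2]>.02)&(P[...,2]<.2)&(d>0)
Q=P[b];nn=np.array([-.5,0,.866]);h=np.median(Q@nn)
Q=Q[abs(Q@nn-h)<.008]
for i in range(6):
    c=Q.mean(0);nn=np.linalg.svd(Q-c,full_matrices=False)[2][2];nn*=np.sign(nn[2]);r=(Q-c)@nn;Q=Q[abs(r)<max(.003,2.5*r.std())]
print('n',nn.round(4),np.degrees(np.arccos(nn[2])),'yaw',np.degrees(np.arctan2(-nn[1],-nn[0])),'rms',r.std(),len(Q))
print(Q.min(0),Q.max(0))
u=np.array([nn[2],0,-nn[0]]);u/=np.linalg.norm(u);v=np.cross(nn,u);A=np.c_[(Q-c)@u,(Q-c)@v]
# full face from the plane cut: all pixels wood near plane
r=cv2.minAreaRect((A*1000).astype(np.float32));print(r)
bx=cv2.boxPoints(r)/1000;print('corners',(c+bx[:,:1]*u+bx[:,1:]*v).round(4))
ctr=c+u*r[0][0]/1000+v*r[0][1]/1000;print('centre',ctr)
H=(P-ctr)@nn;X=(P-ctr)@u;Y=(P-ctr)@v
np.savez('w1b.npz',n=nn,u=u,v=v,ctr=ctr)
# middle handle & clips
o=(d>0)&(H>.012)&(H<.1)&(abs(X)<.13)&(abs(Y)<.13)
w=o&(hsv[...,1]>90)&(hsv[...,0]>8)&(hsv[...,0]<22);mid=w&(abs(Y)<.04)
k=mid&(abs(X)<.03);print('mid handle Y',np.percentile(Y[k],[2,50,98]),'top H',np.percentile(H[k],[50,90,98]),'slope',np.polyfit(X[k],Y[k],1), 'X ext',X[mid].min(),X[mid].max())
for s in(1,-1):
    g=o&~w&(abs(Y-s*.08)<.035)
    for a in(1,-1):
        gg=g&(abs(X-a*.036)<.02)&(H>.03)
        print('clip',s,a,gg.sum(),'X',np.percentile(X[gg],[2,50,98]).round(4),'Y',np.percentile(Y[gg],[1,50,99]).round(4),'H',np.percentile(H[gg],[50,95,99]).round(4))
    r_=g&(abs(X)<.022);print('rail',s,r_.sum(),'Y',np.percentile(Y[r_],[2,50,98]).round(4),'H',np.percentile(H[r_],[50,80,95]).round(4))
x0,y0,x1,y1=160,0,430,170
cv2.imwrite('pics/w1c.png',cv2.resize(p[y0:y1,x0:x1,::-1],None,fx=2.9,fy=2.9,interpolation=cv2.INTER_CUBIC))
E
```

```text
n [-0.4976 -0.0326  0.8668] 29.911960476670888 yaw 3.7515129291042015 rms 0.0008275125357099904 17996
[ 0.62346863 -0.11423541  0.0319738 ] [0.76567974 0.14347163 0.10820416]
((-15.663055419921875, -1.07244873046875), (147.9361114501953, 251.7127227783203), 3.348104476928711)
corners [[ 0.6211  0.1355  0.0331]
 [ 0.638  -0.1156  0.0333]
 [ 0.7659 -0.107   0.1071]
 [ 0.7491  0.1441  0.1069]]
centre [0.69350803 0.0142558  0.0700972 ]
mid handle Y [-0.00862081  0.00126298  0.01079922] top H [0.06269123 0.06424923 0.06507929] slope [0.05656173 0.00117823] X ext -0.061579603640878236 0.06571629730489299
clip 1 1 412 X [0.0241 0.0322 0.0366] Y [0.0646 0.0864 0.1001] H [0.0538 0.0615 0.062 ]
clip 1 -1 315 X [-0.0479 -0.0393 -0.035 ] Y [0.0603 0.0849 0.0964] H [0.053  0.0615 0.0621]
rail 1 356 Y [0.0737 0.0816 0.0879] H [0.0171 0.0179 0.0184]
clip -1 1 979 X [0.02   0.0424 0.0519] Y [-0.094  -0.078  -0.0589] H [0.0438 0.0754 0.076 ]
clip -1 -1 727 X [-0.0382 -0.0285 -0.0178] Y [-0.0984 -0.0805 -0.0633] H [0.0439 0.0749 0.0758]
rail -1 396 Y [-0.0861 -0.0794 -0.0721] H [0.0314 0.0321 0.0324]
```

View pics/w1c.png

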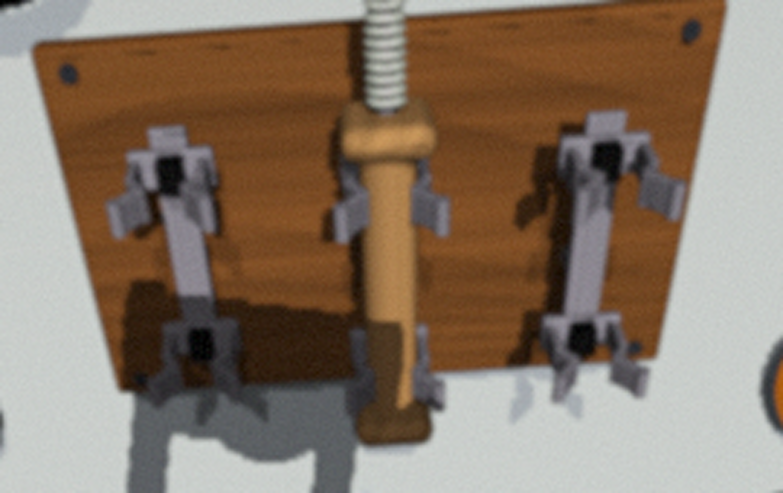

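```bash
python3 -c "
from h import *
delta([.452,0.103,.15],down(np.radians(90.9)))"
```

```text
t 1.82 dp [-0.1293 -0.0769  0.23  ] dr [-1.8000e-03  2.0000e-04 -1.5826e+00] | rows 6.590833068412003 12.664186133147155 F [ 0.1 -1.2  0.1]
```

Call:
carry_out --commands '[{"delta_pos":[-0.129,-0.077,0.23],"delta_rot":[0,0,-1.58],"claw":100},{"delta_pos":[-0.129,-0.077,0.23],"delta_rot":[0,0,-1.58],"claw":100},{"delta_pos":[-0.129,-0.077,0.23],"delta_rot":[0,0,-1.58],"claw":100},{"delta_pos":[-0.129,-0.077,0.23],"delta_rot":[0,0,-1.58],"claw":100},{"delta_pos":[-0.129,-0.077,0.23],"delta_rot":[0,0,-1.58],"claw":100},{"delta_pos":[-0.129,-0.077,0.23],"delta_rot":[0,0,-1.58],"claw":100},{"delta_pos":[-0.129,-0.077,0.23],"delta_rot":[0,0,-1.58],"claw":100},{"delta_pos":[-0.129,-0.077,0.23],"delta_rot":[0,0,-1.58],"claw":100}]'

```text
time: 2.48
eef_pos: [0.4451, 0.1032, 0.1429]
tcp_rot: [0.876, 0.482, -0.007, -0.004]
contact_force: [-0.5, 0.2, 0.0]
opening: 0.998
```

```bash
python3 -c "
from h import *
delta([.452,0.103,.15],down(np.radians(90.9)))"
```

```text
t 2.48 dp [ 0.0035  0.0058 -0.0072] dr [-0.0156  0.0034 -0.5806] | rows 0.2369712424319131 4.647829256620632 F [-0.5  0.2  0. ]
```

Call:
carry_out --commands '[{"delta_pos":[0.003,0.006,-0.007],"delta_rot":[-0.015,0.003,-0.58],"claw":100},{"delta_pos":[0.003,0.006,-0.007],"delta_rot":[-0.015,0.003,-0.58],"claw":100},{"delta_pos":[0.003,0.006,-0.007],"delta_rot":[-0.015,0.003,-0.58],"claw":100},{"delta_pos":[0.003,0.006,-0.007],"delta_rot":[-0.015,0.003,-0.58],"claw":100},{"delta_pos":[0.003,0.006,-0.007],"delta_rot":[-0.015,0.003,-0.58],"claw":100},{"delta_pos":[0.003,0.006,-0.007],"delta_rot":[-0.015,0.003,-0.58],"claw":100}]'

```text
time: 2.98
eef_pos: [0.4514, 0.1014, 0.1493]
tcp_rot: [0.702, 0.712, -0.001, -0.0]
contact_force: [0.7, 0.4, -0.1]
opening: 1.002
```

```bash
cat > look.py <<'E'
import sys
from an import *
def look(n):
    s=ctrl.get_state();p,d=ctrl.read_camera('wrist')
    np.savez(n+'.npz',p=p,d=d,pos=s['eef_pos'],q=s['tcp_rot']);cv2.imwrite(f'pics/{n}.png',p[:,:,::-1])
    print(s['time'],s['eef_pos'].round(4),s['tcp_rot'].round(4),s['dq'].round(3),s['qpos'].round(2))
    return p,d,cloud('wrist',d,(s['eef_pos'],s['tcp_rot'])),cv2.cvtColor(p,cv2.COLOR_RGB2HSV)
E
python3 - <<'E'
from look import *
p,d,P,hsv=look('w2')
handle(P,hsv,d,(.38,.55),(-.02,.25))
g=(d>0)&(abs(P[...,2])<.015)&(P[...,0]>.4)&(P[...,0]<.6);print('surf z',np.median(P[g][:,2]))
E
```

```text
2.9833 [0.4514 0.1014 0.1493] [ 7.017e-01  7.125e-01 -8.000e-04 -4.000e-04] [ 0.003  0.001 -0.003  0.003 -0.     0.125] [ 0.   -0.08  2.17 -0.    1.06 -0.01]
n 4332 rect [451.8 104.4] [ 29.8 125.6] yaw 90.74 t -0.0654 0.0603 mid [0.4522 0.1044] nmed -0.0146 0.0152 zmax [0.0247 0.0312 0.032 ]
  mid strip: n range [-0.0091  0.0001  0.0093] slope 0.0021
surf z -0.0011244891018025727
```

View pics/w2.png

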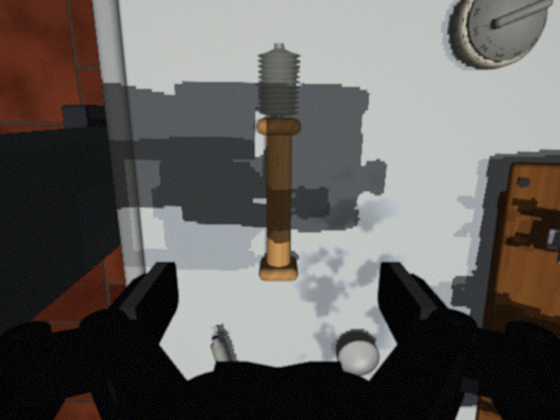

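Call:
carry_out --commands '[{"delta_pos":[0.0026,0.0006,0.04],"delta_rot":[0,0,0],"claw":60},{"delta_pos":[0.0026,0.0006,0.075],"delta_rot":[0,0,0],"claw":60},{"delta_pos":[0.0026,0.0006,0.105],"delta_rot":[0,0,0],"claw":60},{"delta_pos":[0.0026,0.0006,0.12],"delta_rot":[0,0,0],"claw":60},{"delta_pos":[0.0026,0.0006,0.127],"delta_rot":[0,0,0],"claw":60},{"delta_pos":[0.0026,0.0006,0.128],"delta_rot":[0,0,0],"claw":60},{"delta_pos":[0.0026,0.0006,0.128],"delta_rot":[0,0,0],"claw":60}]'

```text
time: 3.62
eef_pos: [0.4523, 0.1038, 0.0217]
tcp_rot: [0.703, 0.711, -0.001, -0.0]
contact_force: [0.1, -0.4, 0.2]
opening: 0.601
```

```bash
python3 -c "
from h import *
delta([.4522,0.104,.021],down(np.radians(90.8)))"
```

```text
t 3.62 dp [ 0.0002 -0.0001  0.0007] dr [-0.0012  0.0006 -0.0034] | rows 0.01782395415434021 0.02952025978388847 F [ 0.1 -0.4  0.2]
```

Call:
carry_out --commands '[{"delta_pos":[0,0,0.0005],"delta_rot":[0,0,0],"claw":0},{"delta_pos":[0,0,0.0005],"delta_rot":[0,0,0],"claw":0},{"delta_pos":[0,0,0.0005],"delta_rot":[0,0,0],"claw":0},{"delta_pos":[0,0,0.0005],"delta_rot":[0,0,0],"claw":0},{"delta_pos":[0,0,0.0005],"delta_rot":[0,0,0],"claw":0},{"delta_pos":[0,0,0.0005],"delta_rot":[0,0,0],"claw":0}]' --force 90

```text
time: 4.12
eef_pos: [0.4536, 0.1038, 0.023]
tcp_rot: [0.703, 0.711, 0.0, 0.001]
contact_force: [-0.8, -0.9, 6.2]
opening: 0.2
```

Call:
carry_out --commands '[{"delta_pos":[0,0,-0.03],"delta_rot":[0,0,0],"claw":0},{"delta_pos":[0,0,-0.06],"delta_rot":[0,0,0],"claw":0},{"delta_pos":[0,0,-0.1],"delta_rot":[0,0,0],"claw":0},{"delta_pos":[0,0,-0.14],"delta_rot":[0,0,0],"claw":0},{"delta_pos":[0,0,-0.18],"delta_rot":[0,0,0],"claw":0},{"delta_pos":[0,0,-0.2],"delta_rot":[0,0,0],"claw":0},{"delta_pos":[0,0,-0.2],"delta_rot":[0,0,0],"claw":0}]'

```text
time: 4.7
eef_pos: [0.4566, 0.1041, 0.2303]
tcp_rot: [0.703, 0.711, 0.005, 0.006]
contact_force: [-0.1, -0.1, -0.6]
opening: 0.194
```

```bash
python3 - <<'E'
from look import *
p,d,P,hsv=look('w3')
s=ctrl.get_state();print(s['contact_force'],s['opening'])
T=R.from_quat(s['tcp_rot']);L=T.inv().apply((P-s['eef_pos']).reshape(-1,3)).reshape(P.shape)
m=(d>0)&(abs(L[...,0])<.09)&(abs(L[...,1])<.025)&(abs(L[...,2])<.03)&(hsv[...,1]>90)&(hsv[...,0]>8)&(hsv[...,0]<22)
Q=L[m];print(len(Q),Q.min(0),Q.max(0));k=abs(Q[:,0])<.04
b=np.linspace(-.07,.07,15)
for a,e in zip(b,b[1:]):
    q=Q[(Q[:,0]>a)&(Q[:,0]<e)]
    if len(q)>5: print(round(a,3),len(q),'y',np.percentile(q[:,1],[2,50,98]).round(4),'ztop',np.percentile(q[:,2],5).round(4))
E
```

```text
4.7 [0.4566 0.1041 0.2303] [0.7033 0.7109 0.0052 0.0058] [-0.004  0.058  0.081  0.    -0.056 -0.001] [ 0.01 -0.18  2.09 -0.    1.21 -0.  ]
[ 0.21069793  0.46422703 -1.21176609] 0.19549703856720937
11655 [-0.05305793 -0.01857212 -0.02971524] [0.06382722 0.02275306 0.01628281]
-0.04 562 y [-0.0063  0.0023  0.0113] ztop -0.0061
-0.03 829 y [-0.0065  0.0023  0.0112] ztop -0.0061
-0.02 835 y [-0.0064  0.0023  0.0106] ztop -0.0062
-0.01 927 y [-0.0064  0.0023  0.0105] ztop -0.0068
0.0 965 y [-0.0064  0.0023  0.0106] ztop -0.0065
0.01 1052 y [-0.0067  0.0023  0.0113] ztop -0.0063
0.02 1086 y [-0.0064  0.0023  0.0111] ztop -0.0063
0.03 1157 y [-0.0067  0.0023  0.011 ] ztop -0.0062
0.04 1252 y [-0.0067  0.0023  0.0111] ztop -0.0062
0.05 1946 y [-0.0121  0.0019  0.0161] ztop -0.0123
0.06 1035 y [-0.0116  0.0019  0.0153] ztop -0.0116
```

View pics/w3.png

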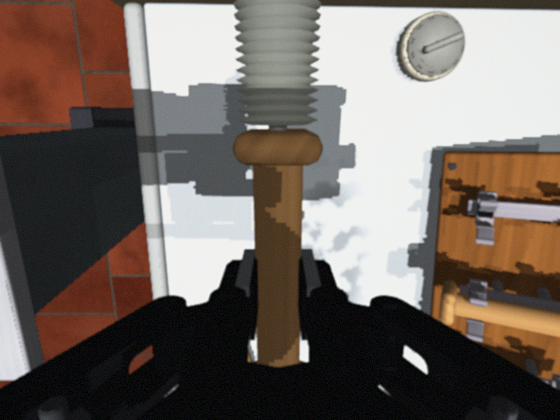

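```bash
cat >> h.py <<'E'
a=np.radians(3.4);C30=np.cos(np.pi/6)
wx=np.array([C30*np.cos(a),C30*np.sin(a),.5]);wy=np.array([-np.sin(a),np.cos(a),0]);wn=np.cross(wx,wy)
RT=R.from_matrix(np.stack([wx,-wy,-wn],1))
ctr=np.array([.6935,.0163,.0701])
def place(side,H,dx=0): return ctr+side*.08*wy+H*wn+dx*wx
E
python3 - <<'E'
from h import *
for n in ['side','scene']:
    P=np.load(n+'P.npy');z=np.load(n+'0.npz');V=z['p'].max(-1)
    m=(P[...,0]>.6)&(P[...,0]<1.1)&(P[...,1]>0.0)&(P[...,1]<.4)&(P[...,2]>.03)&(P[...,2]<.4)&(V<40)
    Q=P[m];print(n,len(Q),np.percentile(Q,[1,50,99],axis=0).round(3))
print(RT.as_matrix().round(3))
t=place(1,.104)-RT.apply([0,0,.0037]);print(t);delta(t+[-.06,0,.07],down(np.radians(45),.25));delta(t,RT)
E
```

```text
side 2218 [[0.788 0.008 0.032]
 [0.856 0.153 0.07 ]
 [0.997 0.305 0.109]]
scene 2322 [[0.782 0.008 0.033]
 [0.827 0.186 0.078]
 [1.001 0.238 0.111]]
[[ 0.865  0.059  0.499]
 [ 0.051 -0.998  0.03 ]
 [ 0.5    0.    -0.866]]
[0.63500028 0.09296554 0.16337094]
t 4.75 dp [-0.0124  0.1199 -0.0053] dr [-0.0899  0.2335  0.793 ] | rows 2.8930268891807374 6.654134645362853 F [ 0.2  0.5 -1.2]
t 4.75 dp [-0.013   0.1792  0.0653] dr [-0.3893  0.4108  1.4861] | rows 4.583740522816505 12.72510171614524 F [ 0.2  0.5 -1.2]
```

Call:
carry_out --commands '[{"delta_pos":[-0.012,0.12,-0.005],"delta_rot":[-0.09,0.23,0.79],"claw":0},{"delta_pos":[-0.012,0.12,-0.005],"delta_rot":[-0.09,0.23,0.79],"claw":0},{"delta_pos":[-0.012,0.12,-0.005],"delta_rot":[-0.09,0.23,0.79],"claw":0},{"delta_pos":[-0.012,0.12,-0.005],"delta_rot":[-0.09,0.23,0.79],"claw":0},{"delta_pos":[-0.012,0.12,-0.005],"delta_rot":[-0.09,0.23,0.79],"claw":0},{"delta_pos":[-0.012,0.12,-0.005],"delta_rot":[-0.09,0.23,0.79],"claw":0},{"delta_pos":[-0.012,0.12,-0.005],"delta_rot":[-0.09,0.23,0.79],"claw":0}]'

```text
time: 5.33
eef_pos: [0.5739, 0.0931, 0.2297]
tcp_rot: [0.918, 0.378, 0.112, -0.048]
contact_force: [-0.4, -0.2, -0.0]
opening: 0.196
```

```bash
python3 - <<'E'
from h import *
t=place(1,.104)-RT.apply([0,0,.0037]);delta(t,RT)
E
```

```text
t 5.33 dp [0.026  0.0434 0.0747] dr [-0.2746  0.2677  0.6713] | rows 2.163240727073451 6.186776337657034 F [-0.4 -0.2 -0. ]
```

Call:
carry_out --commands '[{"delta_pos":[0.015,0.02,0],"delta_rot":[-0.275,0.268,0.671],"claw":0},{"delta_pos":[0.015,0.02,0],"delta_rot":[-0.275,0.268,0.671],"claw":0},{"delta_pos":[0.026,0.043,0.02],"delta_rot":[-0.275,0.268,0.671],"claw":0},{"delta_pos":[0.026,0.043,0.04],"delta_rot":[-0.275,0.268,0.671],"claw":0},{"delta_pos":[0.026,0.043,0.075],"delta_rot":[-0.275,0.268,0.671],"claw":0},{"delta_pos":[0.026,0.043,0.075],"delta_rot":[-0.275,0.268,0.671],"claw":0},{"delta_pos":[0.026,0.043,0.075],"delta_rot":[-0.275,0.268,0.671],"claw":0},{"delta_pos":[0.026,0.043,0.075],"delta_rot":[-0.275,0.268,0.671],"claw":0}]'

```text
time: 6.0
eef_pos: [0.6317, 0.0941, 0.1582]
tcp_rot: [0.966, 0.029, 0.255, -0.008]
contact_force: [-0.1, -0.0, -0.9]
opening: 0.2
```

```bash
python3 - <<'E'
from look import *
t=place(1,.104)-RT.apply([0,0,.0037]);delta(t,RT)
p,d,P,hsv=look('w4')
E
```

```text
t 6.0 dp [ 0.0053  0.0013 -0.0029] dr [-0.0007  0.0073  0.0006] | rows 0.14807483361580268 0.05882623329336206 F [-0.1 -0.  -0.9]
6.0 [0.6317 0.0941 0.1582] [ 0.9664  0.0291  0.2552 -0.0078] [-0.014 -0.019 -0.05   0.029  0.019 -0.074] [-0.03  0.09  2.04  0.09  0.5   1.42]
```

View pics/w4.png

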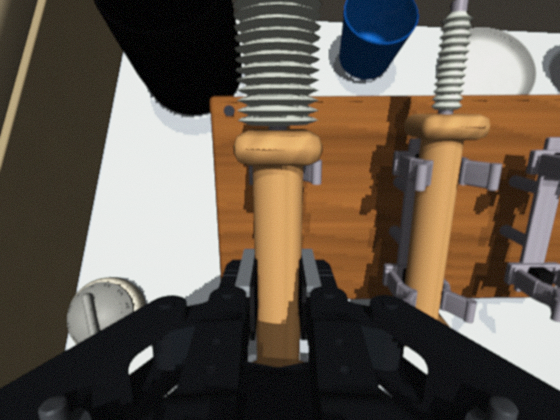

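```bash
cat > rel.py <<'E'
from look import *
def rel(n,held=True):
    z=np.load(n+'.npz');p,d=z['p'],z['d'];hsv=cv2.cvtColor(p,cv2.COLOR_RGB2HSV)
    L=cloud('wrist',d,(np.zeros(3),[0,0,0,1]))
    wood=(d>0)&(hsv[...,1]>90)&(hsv[...,0]>8)&(hsv[...,0]<22)
    X,Y,Z=L[...,0],L[...,1],L[...,2]
    for nm,y0,zl in (('held',0,(-.02,.03)),('mid+',.08,(.03,.085)),('mid-',-.08,(.03,.085))):
        m=wood&(abs(Y-y0)<.03)&(Z>zl[0])&(Z<zl[1])&(abs(X)<.1)
        if m.sum()<300: continue
        c=[]
        for a0 in np.arange(-.04,.05,.01):
            k=m&(abs(X-a0)<.005)
            if k.sum()>60:
                lo,hi=np.percentile(Y[k],[1.5,98.5]);c.append((a0,(lo+hi)/2,hi-lo,np.percentile(Z[k],4)))
        c=np.array(c)
        if len(c)>2:
            g=abs(c[:,2]-.019)<.004
            print(nm,'Y(x)=',np.polyfit(c[g,0],c[g,1],1).round(4),'Ztop(x)=',np.polyfit(c[g,0],c[g,3],1).round(4),'w',c[g,2].round(4),'xmax block',X[m].max().round(4),np.percentile(X[m&(Z<np.percentile(Z[m],3))],[2,50,98]).round(4))
    b=(d>0)&(hsv[...,1]>135)&(hsv[...,0]>8)&(hsv[...,0]<20)&(Z>.06)&(Z<.14)&(abs(X)<.12)&(abs(Y)<.2)
    Q=L[b];h=np.median(Q[:,2]);Q=Q[abs(Q[:,2]-h)<.01]
    for i in range(6):
        A=np.c_[Q[:,:2],np.ones(len(Q))];s=np.linalg.lstsq(A,Q[:,2],rcond=None)[0];r=Q[:,2]-A@s;Q=Q[abs(r)<max(.002,2*r.std())]
    print('board Z=ax+by+c',s.round(4),'rms',r.std().round(4),'X ext',np.percentile(Q[:,0],[.2,99.8]).round(4),'Y ext',np.percentile(Q[:,1],[.2,99.8]).round(4))
    H=(A0:=s[0]*X+s[1]*Y+s[2])-Z
    st=(d>0)&(hsv[...,1]<70)&(H>.01)&(H<.09)&(abs(X)<.09)&(abs(Y)<.2)
    return L,H,st,hsv,p
if __name__=='__main__':rel(sys.argv[1])
E
python3 rel.py w4
```

```text
held Y(x)= [-0.0014 -0.0011] Ztop(x)= [-0.0025 -0.0025] w [0.0182 0.0184 0.018  0.0169 0.0169 0.0192 0.0188 0.0192] xmax block 0.0735 [-0.0096  0.0566  0.0596]
mid+ Y(x)= [-0.0206  0.0814] Ztop(x)= [-0.0054  0.0403] w [0.0188 0.0172 0.0177 0.0175 0.0177 0.0174] xmax block 0.0754 [0.0344 0.0617 0.0648]
board Z=ax+by+c [-0.0071  0.0024  0.1046] rms 0.0006 X ext [-0.0665  0.079 ] Y ext [-0.0438  0.1991]
```

```bash
python3 rel.py w3|head -1;  python3 - <<'E'
from look import *
for n in ['w3','w4']:
    z=np.load(n+'.npz');p,d=z['p'],z['d'];hsv=cv2.cvtColor(p,cv2.COLOR_RGB2HSV)
    L=cloud('wrist',d,(np.zeros(3),[0,0,0,1]));X,Y,Z=[L[...,i] for i in range(3)]
    m=(d>0)&(hsv[...,1]>90)&(hsv[...,0]>8)&(hsv[...,0]<22)&(abs(Y)<.018)&(abs(Z)<.018)
    b=m&(X>.046)
    # block outer rows
    k=m&(X>.03)&(X<.045);print(n,'handle Y',np.percentile(Y[k],[1,99]).round(4),'Ztop',np.percentile(Z[k],3).round(4),'block top Z',np.percentile(Z[b],3).round(4),'X',np.percentile(X[b&(Z<-.008)],[1,99]).round(4))
E
```

```text
held Y(x)= [-0.0006 -0.001 ] Ztop(x)= [-0.0019 -0.0027] w [0.0182 0.0177 0.018  0.0169 0.0169 0.0183 0.0177 0.0177 0.0181] xmax block 0.0629 [-0.0096  0.0565  0.0596]
w3 handle Y [-0.0101  0.0081] Ztop -0.0027 block top Z -0.0086 X [0.0534 0.0606]
w4 handle Y [-0.0108  0.0085] Ztop -0.0026 block top Z -0.0086 X [0.0538 0.0604]
```

```bash
python3 - <<'E'
from rel import *
L,H,st,hsv,p=rel('w4')
X,Y=L[...,0],L[...,1]
d=np.load('w4.npz')['d']
wood=(d>0)&(hsv[...,1]>135)&(hsv[...,0]>8)&(hsv[...,0]<20)&(abs(H)<.004)
# top edge: max X per Y bin ; left edge: min Y per X bin
def line(s,v,b,f):
    o=[]
    for a0 in b:
        k=wood&(abs(s-a0)<.003)
        if k.sum()>15:o.append((a0,f(v[k])))
    o=np.array(o);c=np.polyfit(o[:,0],o[:,1],1);r=o[:,1]-np.polyval(c,o[:,0]);g=abs(r)<.0015
    for _ in range(3): c=np.polyfit(o[g,0],o[g,1],1);r=o[:,1]-np.polyval(c,o[:,0]);g=abs(r)<.0012
    print(c.round(4),g.sum(),len(o))
line(Y,X,np.arange(.01,.06,.004),lambda q:np.percentile(q,99.5))
line(Y,X,np.concatenate([np.arange(.01,.06,.004),np.arange(.105,.13,.004)]),lambda q:np.percentile(q,99.5))
line(X,Y,np.arange(-.05,.07,.004),lambda q:np.percentile(q,.5))
# w1 rails & edges in board frame
z=np.load('w1.npz');d1=z['d'];P=cloud('wrist',d1,(z['pos'],z['q']));h1=cv2.cvtColor(z['p'],cv2.COLOR_RGB2HSV)
X,Y,H=[(P-ctr)@w for w in (wx,wy,wn)]
wood=(d1>0)&(h1[...,1]>130)&(h1[...,0]>8)&(h1[...,0]<20)&(abs(H)<.006)
print('w1 edges');line(Y,X,np.concatenate([np.arange(-.11,-.02,.006),np.arange(.02,.11,.006)]),lambda q:np.percentile(q,99.5))
line(X,Y,np.arange(-.06,.06,.005),lambda q:np.percentile(q,99.5));line(X,Y,np.arange(-.06,.06,.005),lambda q:np.percentile(q,.5))
for s in(1,-1):
    o=[]
    for a0 in np.arange(-.022,.023,.005):
        k=(d1>0)&(h1[...,1]<80)&(H>.012)&(H<.036)&(abs(Y-s*.08)<.012)&(abs(X-a0)<.0035)
        lo,hi=np.percentile(Y[k],[3,97]);o.append((a0,(lo+hi)/2,hi-lo,np.median(H[k])))
    o=np.array(o);print('rail',s,np.polyfit(o[:,0],o[:,1],1).round(4),o[:,2].mean().round(4),o[:,3].mean().round(4))
E
```

```text
held Y(x)= [-0.0014 -0.0011] Ztop(x)= [-0.0025 -0.0025] w [0.0182 0.0184 0.018  0.0169 0.0169 0.0192 0.0188 0.0192] xmax block 0.0735 [-0.0096  0.0566  0.0596]
mid+ Y(x)= [-0.0206  0.0814] Ztop(x)= [-0.0054  0.0403] w [0.0188 0.0172 0.0177 0.0175 0.0177 0.0174] xmax block 0.0754 [0.0344 0.0617 0.0648]
board Z=ax+by+c [-0.0071  0.0024  0.1046] rms 0.0006 X ext [-0.0665  0.079 ] Y ext [-0.0438  0.1991]
[0.0061 0.078 ] 10 13
[2.0415 0.0367] 1 17
[-0.0078 -0.0431] 30 30
w1 edges
[-0.0073  0.0728] 30 30
[0.0071 0.1224] 24 24
[ 0.0053 -0.1263] 21 24
rail 1 [0.0626 0.079 ] 0.012 0.0175
rail -1 [-0.0915 -0.0821] 0.0115 0.0313<stdin>:13: RankWarning: Polyfit may be poorly conditioned
<stdin>:13: RankWarning: Polyfit may be poorly conditioned
<stdin>:13: RankWarning: Polyfit may be poorly conditioned
```

Call:
carry_out --commands '[{"delta_pos":[0.005,0.0026,0.01],"delta_rot":[0,0.007,-0.007],"claw":0},{"delta_pos":[0.005,0.0026,0.02],"delta_rot":[0,0.007,-0.007],"claw":0},{"delta_pos":[0.005,0.0026,0.025],"delta_rot":[0,0.007,-0.007],"claw":0},{"delta_pos":[0.005,0.0026,0.025],"delta_rot":[0,0.007,-0.007],"claw":0},{"delta_pos":[0.005,0.0026,0.025],"delta_rot":[0,0.007,-0.007],"claw":0}]'

```text
time: 6.47
eef_pos: [0.6497, 0.092, 0.1401]
tcp_rot: [0.965, 0.033, 0.259, -0.007]
contact_force: [-0.5, -0.1, -1.1]
opening: 0.199
```

```bash
sed -i 's/^a=np.radians(3.4)/a=np.radians(3.8)/; s/^ctr=.*/ctr=np.array([.6937,.0135,.0701])/' h.py; cat >> h.py <<'E'
def report(side,az=.0074,ax=-.001):
    s=ctrl.get_state();T=R.from_quat(s['tcp_rot']);A=s['eef_pos']+T.apply([ax,0,az]);q=A-ctr
    f=s['contact_force'];e=(T.inv()*RT).as_rotvec()
    print('t %.2f'%s['time'],'axis X %.4f Y-place %.4f H %.4f'%(q@wx,q@wy-side*.08,q@wn),'F x,y,n',(f@np.array([wx,wy,wn]).T).round(1),'M',T.inv().apply(s['wrist_torque']).round(2),'roterr',e.round(4),'open %.3f'%s['opening'])
E
python3 - <<'E'
from look import *
report(1);look('w5')
import rel;rel.rel('w5')
p,d=ctrl.read_camera('side');cv2.imwrite('pics/s5.png',cv2.resize(p[150:310,260:460,::-1],None,fx=3.7,fy=3.7,interpolation=cv2.INTER_CUBIC))
E
```

```text
t 6.47 axis X 0.0005 Y-place 0.0012 H 0.0726 F x,y,n [-1.  -0.1 -0.7] M [-0.   -0.24 -0.03] roterr [ 0.0028 -0.001   0.0022] open 0.199
6.4667 [0.6497 0.092  0.1401] [ 0.9652  0.0327  0.2592 -0.007 ] [ 0.003 -0.017 -0.004 -0.001 -0.003  0.001] [-0.03  0.15  2.01  0.1   0.46  1.39]
held Y(x)= [ 0.0012 -0.0011] Ztop(x)= [ 0.005  -0.0032] w [0.0187 0.0184 0.018  0.0169 0.0169 0.0192 0.019  0.0191] xmax block 0.07 [-0.01    0.0562  0.0596]Traceback (most recent call last):
  File "<stdin>", line 3, in <module>
  File "rel.py", line 18, in rel
    print(nm,'Y(x)=',np.polyfit(c[g,0],c[g,1],1).round(4),'Ztop(x)=',np.polyfit(c[g,0],c[g,3],1).round(4),'w',c[g,2].round(4),'xmax block',X[m].max().round(4),np.percentile(X[m&(Z<np.percentile(Z[m],3))],[2,50,98]).round(4))
                     ~~~~~~~~~~^^^^^^^^^^^^^^^^^
    raise TypeError("expected non-empty vector for x")
TypeError: expected non-empty vector for x
```

View pics/w5.png

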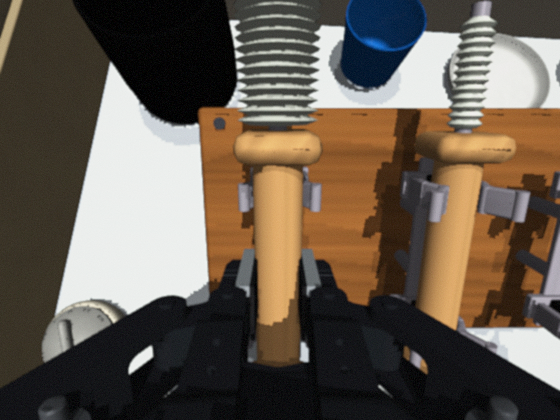

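Call:
carry_out --commands '[{"delta_pos":[0,0.0,0.006],"delta_rot":[0.002,0,0.002],"claw":0},{"delta_pos":[0,0.0,0.01],"delta_rot":[0.002,0,0.002],"claw":0},{"delta_pos":[0,0.0,0.012],"delta_rot":[0.002,0,0.002],"claw":0},{"delta_pos":[0,0.0,0.012],"delta_rot":[0.002,0,0.002],"claw":0}]'

```text
time: 6.85
eef_pos: [0.6557, 0.0924, 0.1296]
tcp_rot: [0.965, 0.032, 0.259, -0.008]
contact_force: [-0.3, 0.4, 0.1]
opening: 0.199
```

```bash
python3 - <<'E'
from h import *
report(1)
E
```

```text
t 6.85 axis X 0.0004 Y-place 0.0013 H 0.0605 F x,y,n [-0.1  0.4  0.2] M [-0.01 -0.29 -0.02] roterr [ 0.0007 -0.0008  0.0002] open 0.199
```

Call:
carry_out --commands '[{"delta_pos":[0,0,0.0015],"delta_rot":[0,0,0],"claw":0},{"delta_pos":[0,0,0.003],"delta_rot":[0,0,0],"claw":0},{"delta_pos":[0,0,0.003],"delta_rot":[0,0,0],"claw":0}]'

```text
time: 7.1
eef_pos: [0.6574, 0.0922, 0.1271]
tcp_rot: [0.965, 0.032, 0.259, -0.008]
contact_force: [0.3, -2.0, -0.6]
opening: 0.196
```

```bash
python3 - <<'E'
from h import *
report(1)
E
```

```text
t 7.10 axis X 0.0006 Y-place 0.0009 H 0.0575 F x,y,n [-0.2 -2.  -0.6] M [-0.26 -0.25  0.02] roterr [ 0.0012 -0.0012  0.0004] open 0.196
```

Call:
carry_out --commands '[{"delta_pos":[0,0.0008,0.0015],"delta_rot":[0,0,0],"claw":0},{"delta_pos":[0,0.0008,0.003],"delta_rot":[0,0,0],"claw":0},{"delta_pos":[0,0.0008,0.003],"delta_rot":[0,0,0],"claw":0}]'

```text
time: 7.35
eef_pos: [0.6596, 0.0917, 0.126]
tcp_rot: [0.965, 0.032, 0.26, -0.008]
contact_force: [-4.3, 0.6, 5.1]
opening: 0.197
```

```bash
python3 - <<'E'
from h import *
report(1)
E
```

```text
t 7.35 axis X 0.0020 Y-place 0.0003 H 0.0555 F x,y,n [-1.1  0.8  6.6] M [ 0.08 -0.42  0.01] roterr [ 0.001  -0.003   0.0004] open 0.197
```

Call:
carry_out --commands '[{"delta_pos":[-0.001,0,0.001],"delta_rot":[0,-0.002,0],"claw":0},{"delta_pos":[-0.001,0,0.0025],"delta_rot":[0,-0.002,0],"claw":0}]'

```text
time: 7.52
eef_pos: [0.6606, 0.092, 0.1255]
tcp_rot: [0.965, 0.032, 0.26, -0.008]
contact_force: [-7.8, -0.2, 8.5]
opening: 0.194
```

```bash
python3 - <<'E'
from h import *
report(1)
E
```

```text
t 7.52 axis X 0.0026 Y-place 0.0005 H 0.0545 F x,y,n [-2.5  0.3 11.3] M [-0.02 -0.55  0.01] roterr [ 0.0007 -0.0031  0.0007] open 0.194
```

Call:
carry_out --commands '[{"delta_pos":[-0.003,0,0.001],"delta_rot":[0,-0.003,0],"claw":0},{"delta_pos":[-0.003,0,0.0025],"delta_rot":[0,-0.003,0],"claw":0}]'

```text
time: 7.68
eef_pos: [0.6605, 0.0921, 0.1244]
tcp_rot: [0.965, 0.032, 0.261, -0.008]
contact_force: [-5.7, 0.6, 8.7]
opening: 0.196
```

```bash
python3 - <<'E'
from h import *
report(1)
E
```

```text
t 7.68 axis X 0.0020 Y-place 0.0006 H 0.0536 F x,y,n [-0.5  1.  10.4] M [-0.02 -0.36  0.01] roterr [ 0.0007 -0.0043  0.001 ] open 0.196
```

Call:
carry_out --commands '[{"delta_pos":[-0.003,0,0.002],"delta_rot":[0,-0.004,0],"claw":0},{"delta_pos":[-0.003,0,0.0035],"delta_rot":[0,-0.004,0],"claw":0},{"delta_pos":[-0.003,0,0.0035],"delta_rot":[0,-0.004,0],"claw":0}]'

```text
time: 7.93
eef_pos: [0.6612, 0.0921, 0.1221]
tcp_rot: [0.965, 0.032, 0.261, -0.008]
contact_force: [-1.7, -0.1, 5.6]
opening: 0.201
```

```bash
python3 - <<'E'
from h import *
report(1)
E
```

```text
t 7.93 axis X 0.0015 Y-place 0.0006 H 0.0512 F x,y,n [ 1.3 -0.   5.8] M [ 0.01  0.   -0.05] roterr [ 0.001  -0.0052  0.001 ] open 0.201
```

Call:
carry_out --commands '[{"delta_pos":[-0.002,0,0.002],"delta_rot":[0,-0.005,0],"claw":0},{"delta_pos":[-0.002,0,0.0035],"delta_rot":[0,-0.005,0],"claw":0},{"delta_pos":[-0.002,0,0.0035],"delta_rot":[0,-0.005,0],"claw":0}]'

```text
time: 8.18
eef_pos: [0.6622, 0.0922, 0.119]
tcp_rot: [0.965, 0.032, 0.26, -0.008]
contact_force: [0.5, 0.3, 2.6]
opening: 0.198
```

```bash
python3 - <<'E'
from look import *
report(1);look('w6')
E
```

```text
t 8.18 axis X 0.0007 Y-place 0.0006 H 0.0481 F x,y,n [1.7 0.2 2. ] M [0.06 0.02 0.05] roterr [ 0.0012 -0.003   0.0008] open 0.198
8.1833 [0.6622 0.0922 0.119 ] [ 0.965   0.0323  0.2601 -0.008 ] [ 0.     0.003  0.003 -0.001 -0.002  0.001] [-0.03  0.21  1.99  0.12  0.42  1.38]
```

View pics/w6.png

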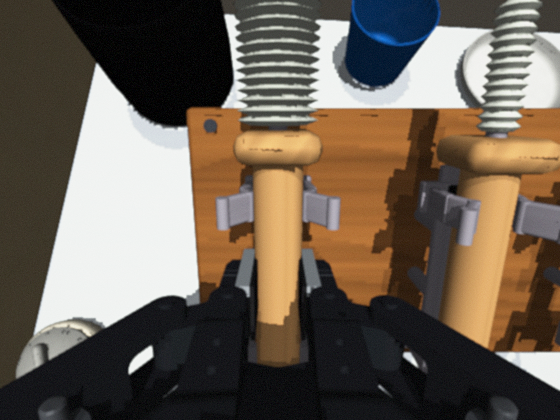

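Call:
carry_out --commands '[{"delta_pos":[-0.001,0,0.002],"delta_rot":[0,-0.003,0],"claw":0},{"delta_pos":[-0.001,0,0.0035],"delta_rot":[0,-0.003,0],"claw":0},{"delta_pos":[-0.001,0,0.0035],"delta_rot":[0,-0.003,0],"claw":0}]'

```text
time: 8.48
eef_pos: [0.6625, 0.0922, 0.1139]
tcp_rot: [0.966, 0.032, 0.258, -0.008]
contact_force: [3.6, -0.1, -2.3]
opening: 0.201
```

```bash
python3 - <<'E'
from look import *
report(1)
E
```

```text
t 8.48 axis X -0.0015 Y-place 0.0006 H 0.0435 F x,y,n [ 2.  -0.3 -3.8] M [-0.01  0.01 -0.01] roterr [0.0011 0.0019 0.0006] open 0.201
```

Call:
carry_out --commands '[{"delta_pos":[0,0,0.0015],"delta_rot":[0,-0.002,0],"claw":0},{"delta_pos":[0,0,0.0025],"delta_rot":[0,-0.002,0],"claw":0}]'

```text
time: 8.65
eef_pos: [0.6631, 0.0923, 0.1105]
tcp_rot: [0.966, 0.032, 0.256, -0.008]
contact_force: [0.6, 0.5, -1.6]
opening: 0.2
```

```bash
python3 - <<'E'
from look import *
report(1)
E
```

```text
t 8.65 axis X -0.0028 Y-place 0.0006 H 0.0402 F x,y,n [-0.2  0.5 -1.7] M [ 0.05 -0.23  0.04] roterr [0.0009 0.0063 0.0005] open 0.200
```

Call:
carry_out --commands '[{"delta_pos":[0.002,0,0.001],"delta_rot":[0,0.005,0],"claw":0},{"delta_pos":[0.002,0,0.002],"delta_rot":[0,0.005,0],"claw":0}]'

```text
time: 8.82
eef_pos: [0.6637, 0.0924, 0.1099]
tcp_rot: [0.966, 0.033, 0.255, -0.008]
contact_force: [-25.1, -4.2, 22.7]
opening: 0.196
```

```bash
python3 - <<'E'
from look import *
report(1)
E
```

```text
t 8.82 axis X -0.0026 Y-place 0.0007 H 0.0394 F x,y,n [-10.6  -2.5  32.3] M [-0.46 -1.92  0.11] roterr [0.0001 0.0085 0.0014] open 0.196
```

Call:
carry_out --commands '[{"delta_pos":[0,0,-0.001],"delta_rot":[0,0,0],"claw":0},{"delta_pos":[0,0,-0.001],"delta_rot":[0,0,0],"claw":0}]'

```text
time: 8.98
eef_pos: [0.6626, 0.0923, 0.1103]
tcp_rot: [0.967, 0.033, 0.254, -0.008]
contact_force: [0.4, -0.9, -1.3]
opening: 0.198
```

```bash
python3 - <<'E'
from look import *
report(1)
E
```

```text
t 8.98 axis X -0.0033 Y-place 0.0007 H 0.0404 F x,y,n [-0.4 -0.9 -1.3] M [-0.03 -0.29 -0.01] roterr [-0.      0.0099  0.0014] open 0.198
```

Call:
carry_out --commands '[{"delta_pos":[0,0,0],"delta_rot":[0,0,0],"claw":45},{"delta_pos":[0,0,0],"delta_rot":[0,0,0],"claw":45},{"delta_pos":[0,0,0],"delta_rot":[0,0,0],"claw":45},{"delta_pos":[0,0,-0.02],"delta_rot":[0,0,0],"claw":45},{"delta_pos":[0,0,-0.05],"delta_rot":[0,0,0],"claw":45},{"delta_pos":[0,0,-0.08],"delta_rot":[0,0,0],"claw":45},{"delta_pos":[0,0,-0.11],"delta_rot":[0,0,0],"claw":45},{"delta_pos":[0,0,-0.11],"delta_rot":[0,0,0],"claw":45}]'

```text
time: 9.65
eef_pos: [0.6103, 0.0889, 0.2132]
tcp_rot: [0.965, 0.033, 0.259, -0.008]
contact_force: [0.8, 0.8, 1.7]
opening: 0.455
```

```bash
cat > seat.py <<'E'
from look import *
def seat(n,side):
    z=np.load(n+'.npz');p,d=z['p'],z['d'];hsv=cv2.cvtColor(p,cv2.COLOR_RGB2HSV);P=cloud('wrist',d,(z['pos'],z['q']))
    X,Y,H=[(P-ctr)@w for w in (wx,wy,wn)]
    b=(d>0)&(hsv[...,1]>130)&(hsv[...,0]>8)&(hsv[...,0]<20)&(abs(H)<.008)&(abs(X)<.07)&(abs(Y)<.12)
    A=np.c_[X[b],Y[b],np.ones(b.sum())];s=np.linalg.lstsq(A,H[b],rcond=None)[0];print('board',s.round(4));H=H-(s[0]*X+s[1]*Y+s[2])
    w=(d>0)&(hsv[...,1]>90)&(hsv[...,0]>8)&(hsv[...,0]<22)&(H>.03)&(H<.09)
    for y0 in (side*.08,0):
        m=w&(abs(Y-y0)<.02)
        for a0 in np.arange(-.06,.07,.01):
            k=m&(abs(X-a0)<.004)
            if k.sum()>25: print(round(y0,2),'X %.3f'%a0,'Y',np.percentile(Y[k],[2,98]).round(4),'top',np.percentile(H[k],96).round(4),k.sum())
        print(' X ext',np.percentile(X[m],[.2,99.8]).round(4))
E
python3 - <<'E'
from seat import *
look('w7');seat('w7',1)
E
```

```text
9.65 [0.6103 0.0889 0.2132] [ 0.9652  0.033   0.2592 -0.008 ] [-0.003  0.072  0.004  0.004 -0.067 -0.004] [-0.04 -0.03  2.06  0.09  0.6   1.4 ]
board [ 0.0005 -0.0003  0.    ]
0.08 X -0.060 Y [0.0672 0.0961] top 0.0556 577
0.08 X -0.050 Y [0.0725 0.0909] top 0.0497 222
0.08 X -0.040 Y [0.0751 0.0884] top 0.0498 166
0.08 X -0.030 Y [0.072  0.0907] top 0.0498 222
0.08 X -0.020 Y [0.0721 0.0915] top 0.0497 252
0.08 X -0.010 Y [0.0722 0.0914] top 0.0498 262
0.08 X 0.000 Y [0.0724 0.0913] top 0.0496 265
0.08 X 0.010 Y [0.0725 0.0912] top 0.0497 270
0.08 X 0.020 Y [0.0726 0.0911] top 0.05 277
0.08 X 0.030 Y [0.0738 0.0887] top 0.05 227
0.08 X 0.040 Y [0.0728 0.0902] top 0.0498 253
0.08 X 0.050 Y [0.0676 0.096 ] top 0.0555 392
0.08 X 0.060 Y [0.0679 0.0953] top 0.0554 341
 X ext [-0.0646  0.0626]
0 X -0.060 Y [-0.0114  0.0057] top 0.0707 203
0 X -0.050 Y [-0.0092  0.0123] top 0.066 317
0 X -0.040 Y [-0.0058  0.0079] top 0.0646 187
0 X -0.030 Y [-0.0064  0.0116] top 0.0646 258
0 X -0.020 Y [-0.0063  0.0116] top 0.0644 284
0 X -0.010 Y [-0.0061  0.0116] top 0.0645 298
0 X 0.000 Y [-0.0062  0.0117] top 0.0646 308
0 X 0.010 Y [-0.0063  0.0116] top 0.0646 319
0 X 0.020 Y [-0.0061  0.0116] top 0.0646 328
0 X 0.030 Y [-0.0108  0.0096] top 0.0655 265
0 X 0.040 Y [-0.0061  0.0115] top 0.0646 296
0 X 0.050 Y [-0.01    0.0169] top 0.0695 421
0 X 0.060 Y [-0.0111  0.0176] top 0.0706 640
 X ext [-0.0623  0.0631]
```

View pics/w7.png

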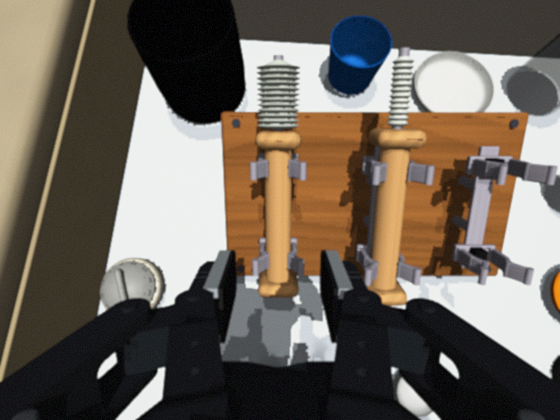

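```bash
python3 - <<'E'
from h import *
delta([.4265,-.133,.15],down(np.radians(105)))
E
```

```text
t 9.7 dp [-0.2021  0.2088 -0.0458] dr [ 0.46   -0.3763 -1.7196] | rows 7.055197734256762 14.55924611835546 F [-0.3  0.1  0.1]
```

Call:
carry_out --commands '[{"delta_pos":[-0.2,0.209,-0.046],"delta_rot":[0.46,-0.376,-1.72],"claw":100},{"delta_pos":[-0.2,0.209,-0.046],"delta_rot":[0.46,-0.376,-1.72],"claw":100},{"delta_pos":[-0.2,0.209,-0.046],"delta_rot":[0.46,-0.376,-1.72],"claw":100},{"delta_pos":[-0.2,0.209,-0.046],"delta_rot":[0.46,-0.376,-1.72],"claw":100},{"delta_pos":[-0.2,0.209,-0.046],"delta_rot":[0.46,-0.376,-1.72],"claw":100},{"delta_pos":[-0.2,0.209,-0.046],"delta_rot":[0.46,-0.376,-1.72],"claw":100},{"delta_pos":[-0.2,0.209,-0.046],"delta_rot":[0.46,-0.376,-1.72],"claw":100},{"delta_pos":[-0.2,0.209,-0.046],"delta_rot":[0.46,-0.376,-1.72],"claw":100}]'

```text
time: 10.37
eef_pos: [0.4444, -0.1134, 0.155]
tcp_rot: [0.9, 0.407, 0.155, -0.003]
contact_force: [0.5, -0.2, -0.0]
opening: 1.001
```

```bash
python3 - <<'E'
from h import *
delta([.4265,-.133,.15],down(np.radians(105)))
E
```

```text
t 10.37 dp [-0.0269 -0.0006 -0.0028] dr [ 0.2528 -0.2027 -0.9757] | rows 0.6486126925721654 8.227055593660383 F [ 0.5 -0.2 -0. ]
```

Call:
carry_out --commands '[{"delta_pos":[-0.027,0,-0.003],"delta_rot":[0.253,-0.203,-0.976],"claw":100},{"delta_pos":[-0.027,0,-0.003],"delta_rot":[0.253,-0.203,-0.976],"claw":100},{"delta_pos":[-0.027,0,-0.003],"delta_rot":[0.253,-0.203,-0.976],"claw":100},{"delta_pos":[-0.027,0,-0.003],"delta_rot":[0.253,-0.203,-0.976],"claw":100},{"delta_pos":[-0.027,0,-0.003],"delta_rot":[0.253,-0.203,-0.976],"claw":100},{"delta_pos":[-0.027,0,-0.003],"delta_rot":[0.253,-0.203,-0.976],"claw":100},{"delta_pos":[-0.027,0,-0.003],"delta_rot":[0.253,-0.203,-0.976],"claw":100},{"delta_pos":[-0.027,0,-0.003],"delta_rot":[0.253,-0.203,-0.976],"claw":100}]'

```text
time: 11.03
eef_pos: [0.4267, -0.1336, 0.149]
tcp_rot: [0.619, 0.785, 0.004, -0.001]
contact_force: [-0.2, -0.6, -0.0]
opening: 0.996
```

Call:
carry_out --commands '[{"delta_pos":[0,0,0],"delta_rot":[0,0,0],"claw":100}]'

```text
time: 11.12
eef_pos: [0.427, -0.1331, 0.1479]
tcp_rot: [0.618, 0.786, 0.004, -0.002]
contact_force: [-0.8, -0.4, -0.2]
opening: 1.004
```

```bash
python3 - <<'E'
from look import *
p,d,P,hsv=look('w8')
m=handle(P,hsv,d,(.35,.52),(-.25,-.02))
delta([.4265,-.133,.021],down(np.radians(105)))
E
```

```text
11.1167 [ 0.427  -0.1331  0.1479] [ 0.6178  0.7863  0.0037 -0.0021] [-0.01   0.03   0.01   0.022 -0.011  0.052] [-0.53 -0.12  2.2   0.01  1.06 -0.78]
n 4359 rect [ 425.1 -132.8] [ 30.6 124.9] yaw 104.39 t -0.0649 0.0601 mid [ 0.4255 -0.1327] nmed -0.0149 0.0157 zmax [0.0247 0.0312 0.0321]
  mid strip: n range [-0.0092 -0.      0.0091] slope -0.0006
t 11.17 dp [-0.0012 -0.0006  0.1266] dr [ 0.0037 -0.0091 -0.0269] | rows 3.034999592165719 0.22938661272962765 F [0.4 0.1 0.1]
```

View pics/w8.png

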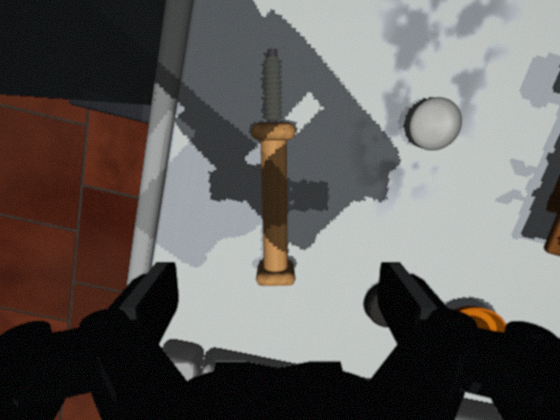

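```bash
python3 - <<'E'
from look import *
delta([.4263,-.1325,.0215],down(np.radians(104.4)))
E
```

```text
t 11.17 dp [-0.0006 -0.0007  0.1261] dr [ 0.0036 -0.0091 -0.0165] | rows 3.0230379893614607 0.15329243685162897 F [0.4 0.1 0.1]
```

Call:
carry_out --commands '[{"delta_pos":[-0.0006,-0.0007,0.04],"delta_rot":[0.0036,-0.009,-0.0165],"claw":60},{"delta_pos":[-0.0006,-0.0007,0.075],"delta_rot":[0.0036,-0.009,-0.0165],"claw":60},{"delta_pos":[-0.0006,-0.0007,0.105],"delta_rot":[0.0036,-0.009,-0.0165],"claw":60},{"delta_pos":[-0.0006,-0.0007,0.12],"delta_rot":[0.0036,-0.009,-0.0165],"claw":60},{"delta_pos":[-0.0006,-0.0007,0.1255],"delta_rot":[0.0036,-0.009,-0.0165],"claw":60},{"delta_pos":[-0.0006,-0.0007,0.1255],"delta_rot":[0.0036,-0.009,-0.0165],"claw":60},{"delta_pos":[-0.0006,-0.0007,0.1255],"delta_rot":[0.0036,-0.009,-0.0165],"claw":60}]'

```text
time: 11.75
eef_pos: [0.4266, -0.1329, 0.0224]
tcp_rot: [0.614, 0.79, 0.0, 0.0]
contact_force: [0.7, -0.3, 0.6]
opening: 0.602
```

```bash
python3 - <<'E'
from look import *
delta([.4263,-.1325,.0215],down(np.radians(104.4)))
E
```

```text
t 11.75 dp [ 0.0004 -0.0002  0.0009] dr [ 0.0005 -0.     -0.0016] | rows 0.023858797904258024 0.013277292789358824 F [ 0.7 -0.3  0.6]
```

Call:
carry_out --commands '[{"delta_pos":[0,0,0],"delta_rot":[0,0,0],"claw":0},{"delta_pos":[0,0,0],"delta_rot":[0,0,0],"claw":0},{"delta_pos":[0,0,0],"delta_rot":[0,0,0],"claw":0},{"delta_pos":[0,0,0],"delta_rot":[0,0,0],"claw":0},{"delta_pos":[0,0,0],"delta_rot":[0,0,0],"claw":0},{"delta_pos":[0,0,0],"delta_rot":[0,0,0],"claw":0}]' --force 90

```text
time: 12.25
eef_pos: [0.4278, -0.1336, 0.0242]
tcp_rot: [0.614, 0.79, 0.0, 0.002]
contact_force: [-1.1, -0.0, 6.6]
opening: 0.193
```

Call:
carry_out --commands '[{"delta_pos":[0,0,-0.03],"delta_rot":[0,0,0],"claw":0},{"delta_pos":[0,0,-0.06],"delta_rot":[0,0,0],"claw":0},{"delta_pos":[0,0,-0.1],"delta_rot":[0,0,0],"claw":0},{"delta_pos":[0,0,-0.14],"delta_rot":[0,0,0],"claw":0},{"delta_pos":[0,0,-0.18],"delta_rot":[0,0,0],"claw":0},{"delta_pos":[0,0,-0.21],"delta_rot":[0,0,0],"claw":0},{"delta_pos":[0,0,-0.21],"delta_rot":[0,0,0],"claw":0}]'

```text
time: 12.83
eef_pos: [0.4306, -0.1351, 0.2432]
tcp_rot: [0.613, 0.79, 0.001, 0.01]
contact_force: [1.8, -1.0, 0.2]
opening: 0.199
```

```bash
python3 - <<'E'
from look import *
look('w9')
from rel import *
z=np.load('w9.npz');p,d=z['p'],z['d'];hsv=cv2.cvtColor(p,cv2.COLOR_RGB2HSV)
L=cloud('wrist',d,(np.zeros(3),[0,0,0,1]));X,Y,Z=[L[...,i] for i in range(3)]
m=(d>0)&(hsv[...,1]>90)&(hsv[...,0]>8)&(hsv[...,0]<22)&(abs(Y)<.018)&(abs(Z)<.018)
b=m&(X>.046)
for lo in (-.03,-.01,.01,.03):
    k=m&(X>lo)&(X<lo+.015);print('handle Y',np.percentile(Y[k],[1,99]).round(4),'Ztop',np.percentile(Z[k],3).round(4))
print('block top Z',np.percentile(Z[b],3).round(4),'X',np.percentile(X[b&(Z<-.008)],[1,99]).round(4))
t=place(-1,.104)-RT.apply([-.001,0,.0074])
delta(t+[-.05,0,.07],down(np.radians(50),.25));delta(t,RT)
E
```

```text
12.8333 [ 0.4306 -0.1351  0.2432] [0.6135 0.7896 0.0015 0.0098] [-0.004  0.059  0.085 -0.002 -0.075 -0.001] [-0.53 -0.24  2.12  0.    1.24 -0.78]
handle Y [-0.0085  0.0099] Ztop -0.0016
handle Y [-0.0077  0.0091] Ztop -0.0037
handle Y [-0.0082  0.0099] Ztop -0.0017
handle Y [-0.0081  0.01  ] Ztop -0.0018
block top Z -0.0078 X [0.056 0.061]
t 12.88 dp [0.0216 0.1758 0.0039] dr [-0.1045  0.235   0.9446] | rows 4.248778043509177 7.834293917814638 F [-0.7 -0.4 -1.5]
t 12.88 dp [0.0099 0.2235 0.0745] dr [-0.4424  0.379   1.7134] | rows 5.655724843073798 14.481913429278666 F [-0.7 -0.4 -1.5]
```

Call:
carry_out --commands '[{"delta_pos":[0.022,0.176,0.004],"delta_rot":[-0.104,0.235,0.945],"claw":0},{"delta_pos":[0.022,0.176,0.004],"delta_rot":[-0.104,0.235,0.945],"claw":0},{"delta_pos":[0.022,0.176,0.004],"delta_rot":[-0.104,0.235,0.945],"claw":0},{"delta_pos":[0.022,0.176,0.004],"delta_rot":[-0.104,0.235,0.945],"claw":0},{"delta_pos":[0.022,0.176,0.004],"delta_rot":[-0.104,0.235,0.945],"claw":0},{"delta_pos":[0.022,0.176,0.004],"delta_rot":[-0.104,0.235,0.945],"claw":0},{"delta_pos":[0.022,0.176,0.004],"delta_rot":[-0.104,0.235,0.945],"claw":0},{"delta_pos":[0.022,0.176,0.004],"delta_rot":[-0.104,0.235,0.945],"claw":0}]'

```text
time: 13.55
eef_pos: [0.5936, -0.069, 0.2342]
tcp_rot: [0.901, 0.416, 0.112, -0.055]
contact_force: [0.1, 0.4, -1.3]
opening: 0.2
```

```bash
python3 - <<'E'
from h import *
t=place(-1,.104)-RT.apply([0,0,.008]);delta(t,RT)
E
```

```text
t 13.55 dp [0.0138 0.0388 0.0725] dr [-0.3077  0.2615  0.7419] | rows 2.000260106365219 6.759168178140907 F [ 0.1  0.4 -1.3]
```

Call:
carry_out --commands '[{"delta_pos":[0.01,0.02,0],"delta_rot":[-0.308,0.262,0.742],"claw":0},{"delta_pos":[0.01,0.02,0],"delta_rot":[-0.308,0.262,0.742],"claw":0},{"delta_pos":[0.01,0.02,0],"delta_rot":[-0.308,0.262,0.742],"claw":0},{"delta_pos":[0.014,0.039,0.01],"delta_rot":[-0.308,0.262,0.742],"claw":0},{"delta_pos":[0.014,0.039,0.035],"delta_rot":[-0.308,0.262,0.742],"claw":0},{"delta_pos":[0.014,0.039,0.06],"delta_rot":[-0.308,0.262,0.742],"claw":0},{"delta_pos":[0.014,0.039,0.065],"delta_rot":[-0.308,0.262,0.742],"claw":0},{"delta_pos":[0.014,0.039,0.065],"delta_rot":[-0.308,0.262,0.742],"claw":0}]'

```text
time: 14.22
eef_pos: [0.6379, -0.069, 0.1673]
tcp_rot: [0.967, 0.031, 0.254, -0.011]
contact_force: [-0.5, 0.9, -1.5]
opening: 0.197
```

```bash
python3 - <<'E'
from h import *
report(-1,.008,0);t=place(-1,.104)-RT.apply([0,0,.008]);delta(t,RT)
E
```

```text
t 14.22 axis X -0.0045 Y-place 0.0014 H 0.1067 F x,y,n [-1.1  0.9 -1. ] M [ 0.03 -0.3  -0.02] roterr [-0.0043  0.0104 -0.0027] open 0.197
t 14.22 dp [0.0044 0.0014 0.0027] dr [-0.0043  0.0104 -0.0027] | rows 0.12904051080818676 0.09237927132367112 F [-0.5  0.9 -1.5]
```

Call:
carry_out --commands '[{"delta_pos":[0.0044,0,0.01],"delta_rot":[-0.004,0.01,-0.003],"claw":0},{"delta_pos":[0.0044,0,0.022],"delta_rot":[-0.004,0.01,-0.003],"claw":0},{"delta_pos":[0.0044,0,0.024],"delta_rot":[-0.004,0.01,-0.003],"claw":0},{"delta_pos":[0.0044,0,0.024],"delta_rot":[-0.004,0.01,-0.003],"claw":0},{"delta_pos":[0.0044,0,0.024],"delta_rot":[-0.004,0.01,-0.003],"claw":0}]'

```text
time: 14.63
eef_pos: [0.6536, -0.0682, 0.149]
tcp_rot: [0.965, 0.033, 0.259, -0.009]
contact_force: [0.8, -0.6, -0.7]
opening: 0.195
```

```bash
python3 - <<'E'
from look import *
report(-1,.008,0);look('w10')
E
```

```text
t 14.63 axis X 0.0001 Y-place 0.0012 H 0.0830 F x,y,n [ 0.3 -0.7 -0.9] M [ 0.02 -0.37 -0.03] roterr [-0.0003  0.0003  0.0011] open 0.195
14.6333 [ 0.6536 -0.0682  0.149 ] [ 0.9654  0.0326  0.2586 -0.0086] [-0.    -0.013 -0.005  0.001 -0.003  0.005] [-0.33  0.15  2.    0.38  0.54  0.89]
```

View pics/w10.png

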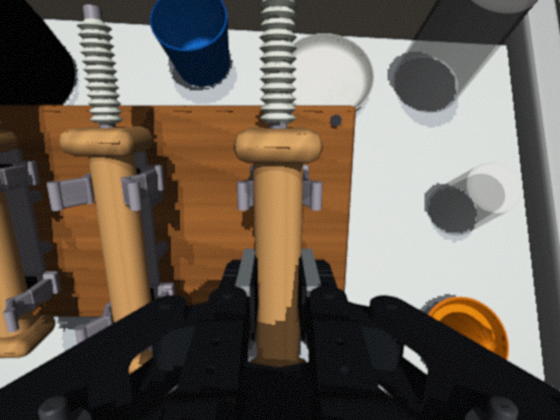

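Call:
carry_out --commands '[{"delta_pos":[0,0.0004,0.005],"delta_rot":[0,0,0.001],"claw":0},{"delta_pos":[0,0.0004,0.01],"delta_rot":[0,0,0.001],"claw":0},{"delta_pos":[0,0.0004,0.0125],"delta_rot":[0,0,0.001],"claw":0},{"delta_pos":[0,0.0004,0.0125],"delta_rot":[0,0,0.001],"claw":0}]'

```text
time: 15.02
eef_pos: [0.6605, -0.0684, 0.139]
tcp_rot: [0.965, 0.032, 0.259, -0.008]
contact_force: [-1.6, -0.1, 1.0]
opening: 0.196
```

```bash
python3 -c "
from h import *
report(-1,.008,0)"
```

```text
t 15.02 axis X 0.0011 Y-place 0.0005 H 0.0710 F x,y,n [-0.9 -0.   1.6] M [-0.03 -0.31 -0.03] roterr [ 0.0002 -0.0012  0.0003] open 0.196
```

Call:
carry_out --commands '[{"delta_pos":[-0.0005,0,0.0015],"delta_rot":[0,0,0],"claw":0},{"delta_pos":[-0.001,0,0.003],"delta_rot":[0,0,0],"claw":0},{"delta_pos":[-0.001,0,0.003],"delta_rot":[0,0,0],"claw":0}]'

```text
time: 15.27
eef_pos: [0.6622, -0.0687, 0.138]
tcp_rot: [0.965, 0.032, 0.261, -0.008]
contact_force: [-4.2, -0.3, 5.9]
opening: 0.201
```

```bash
python3 -c "
from h import *
report(-1,.008,0)"
```

```text
t 15.27 axis X 0.0020 Y-place 0.0001 H 0.0693 F x,y,n [-0.7 -0.   7.2] M [ 0.09 -0.32  0.02] roterr [ 0.0012 -0.0045  0.0008] open 0.201
```

Call:
carry_out --commands '[{"delta_pos":[-0.002,0,0.0015],"delta_rot":[0,-0.004,0],"claw":0},{"delta_pos":[-0.002,0,0.003],"delta_rot":[0,-0.004,0],"claw":0},{"delta_pos":[-0.002,0,0.003],"delta_rot":[0,-0.004,0],"claw":0}]'

```text
time: 15.52
eef_pos: [0.6633, -0.069, 0.1367]
tcp_rot: [0.965, 0.032, 0.261, -0.007]
contact_force: [-3.1, 0.2, 6.2]
opening: 0.195
```

```bash
python3 -c "
from h import *
report(-1,.008,0)"
```

```text
t 15.52 axis X 0.0024 Y-place -0.0003 H 0.0676 F x,y,n [0.4 0.4 6.9] M [ 0.13 -0.13 -0.06] roterr [ 0.0022 -0.0043  0.0012] open 0.195
```

Call:
carry_out --commands '[{"delta_pos":[-0.003,0,0.0015],"delta_rot":[0,-0.004,0],"claw":0},{"delta_pos":[-0.003,0,0.003],"delta_rot":[0,-0.004,0],"claw":0},{"delta_pos":[-0.003,0,0.003],"delta_rot":[0,-0.004,0],"claw":0}]'

```text
time: 15.77
eef_pos: [0.6637, -0.0692, 0.1348]
tcp_rot: [0.965, 0.032, 0.261, -0.007]
contact_force: [-0.6, 0.7, 5.0]
opening: 0.198
```

```bash
python3 -c "
from h import *
report(-1,.008,0)"
```

```text
t 15.77 axis X 0.0017 Y-place -0.0005 H 0.0658 F x,y,n [2.  0.7 4.6] M [ 0.21 -0.03 -0.04] roterr [ 0.0032 -0.0045  0.0014] open 0.198
```

Call:
carry_out --commands '[{"delta_pos":[-0.002,-0.0004,0.0015],"delta_rot":[0.003,-0.004,0],"claw":0},{"delta_pos":[-0.002,-0.0004,0.0035],"delta_rot":[0.003,-0.004,0],"claw":0},{"delta_pos":[-0.002,-0.0004,0.0035],"delta_rot":[0.003,-0.004,0],"claw":0}]'

```text
time: 16.02
eef_pos: [0.6644, -0.0688, 0.1313]
tcp_rot: [0.965, 0.033, 0.26, -0.008]
contact_force: [1.3, 1.0, 1.2]
opening: 0.193
```

```bash
python3 -c "
from h import *
report(-1,.008,0)"
```

```text
t 16.02 axis X 0.0005 Y-place -0.0002 H 0.0624 F x,y,n [1.8 0.9 0.3] M [ 0.12  0.08 -0.03] roterr [ 0.0007 -0.0022  0.0012] open 0.193
```

Call:
carry_out --commands '[{"delta_pos":[-0.001,-0.0004,0.0015],"delta_rot":[0.002,-0.003,0],"claw":0},{"delta_pos":[-0.001,-0.0004,0.003],"delta_rot":[0.002,-0.003,0],"claw":0}]'

```text
time: 16.18
eef_pos: [0.6648, -0.0682, 0.1275]
tcp_rot: [0.966, 0.033, 0.258, -0.009]
contact_force: [1.8, 0.7, -0.8]
opening: 0.197
```

```bash
python3 -c "
from h import *
report(-1,.008,0)"
```

```text
t 16.18 axis X -0.0010 Y-place 0.0004 H 0.0589 F x,y,n [ 1.2  0.6 -1.7] M [ 0.07 -0.2  -0.01] roterr [-0.0016  0.0016  0.0013] open 0.197
```

Call:
carry_out --commands '[{"delta_pos":[0.001,0,0.001],"delta_rot":[-0.001,0.002,0.001],"claw":0},{"delta_pos":[0.001,0,0.002],"delta_rot":[-0.001,0.002,0.001],"claw":0},{"delta_pos":[0.001,0,0.002],"delta_rot":[-0.001,0.002,0.001],"claw":0}]'

```text
time: 16.43
eef_pos: [0.6659, -0.068, 0.1246]
tcp_rot: [0.966, 0.032, 0.258, -0.009]
contact_force: [2.5, -1.0, -4.2]
opening: 0.198
```

```bash
python3 -c "
from h import *
report(-1,.008,0)"
```

```text
t 16.43 axis X -0.0014 Y-place 0.0006 H 0.0558 F x,y,n [ 0.  -1.2 -4.9] M [-0.03 -0.23 -0.03] roterr [-0.0012  0.002  -0.0001] open 0.198
```

Call:
carry_out --commands '[{"delta_pos":[0.001,0,0.0007],"delta_rot":[0,0.002,0],"claw":0},{"delta_pos":[0.001,0,0.0007],"delta_rot":[0,0.002,0],"claw":0}]'

```text
time: 16.6
eef_pos: [0.6667, -0.0678, 0.1236]
tcp_rot: [0.966, 0.032, 0.258, -0.009]
contact_force: [2.4, -0.1, -4.0]
opening: 0.198
```

```bash
python3 -c "
from h import *
report(-1,.008,0)"
```

```text
t 16.60 axis X -0.0013 Y-place 0.0007 H 0.0545 F x,y,n [ 0.  -0.3 -4.7] M [-0.04 -0.37  0.04] roterr [-0.0016  0.0015 -0.0002] open 0.198
```

Call:
carry_out --commands '[{"delta_pos":[0,0,0.0002],"delta_rot":[0,0,0],"claw":0},{"delta_pos":[0,0,0.0002],"delta_rot":[0,0,0],"claw":0}]'

```text
time: 16.77
eef_pos: [0.6667, -0.0678, 0.1236]
tcp_rot: [0.966, 0.032, 0.258, -0.009]
contact_force: [-1.0, 0.5, -1.1]
opening: 0.197
```

```bash
python3 -c "
from h import *
report(-1,.008,0)"
```

```text
t 16.77 axis X -0.0012 Y-place 0.0007 H 0.0545 F x,y,n [-1.4  0.6 -0.5] M [ 0.05 -0.4   0.02] roterr [-0.0018  0.0017 -0.0002] open 0.197
```

Call:
carry_out --commands '[{"delta_pos":[0,0,0.0004],"delta_rot":[0,0,0],"claw":0},{"delta_pos":[0,0,0.0004],"delta_rot":[0,0,0],"claw":0}]'

```text
time: 16.93
eef_pos: [0.6668, -0.0678, 0.1236]
tcp_rot: [0.966, 0.032, 0.258, -0.01]
contact_force: [-4.2, 0.7, 2.5]
opening: 0.192
```

```bash
python3 -c "
from h import *
report(-1,.008,0)"
```

```text
t 16.93 axis X -0.0012 Y-place 0.0007 H 0.0544 F x,y,n [-2.3  0.9  4.2] M [ 0.06 -0.63  0.07] roterr [-0.002   0.0019 -0.    ] open 0.192
```

Force is rising without motion: on the pad. One slight further push, then release.

Call:
carry_out --commands '[{"delta_pos":[0,0,0.0007],"delta_rot":[0,0,0],"claw":0},{"delta_pos":[0,0,0.0007],"delta_rot":[0,0,0],"claw":0}]'

```text
time: 17.1
eef_pos: [0.6669, -0.0678, 0.1235]
tcp_rot: [0.966, 0.033, 0.257, -0.01]
contact_force: [-7.8, -0.4, 4.9]
opening: 0.198
```

```bash
python3 -c "
from h import *
report(-1,.008,0)"
```

```text
t 17.10 axis X -0.0012 Y-place 0.0007 H 0.0544 F x,y,n [-4.3  0.1  8.1] M [ 0.04 -0.86 -0.  ] roterr [-0.0025  0.0025  0.0004] open 0.198
```

Call:
carry_out --commands '[{"delta_pos":[0,0,0],"delta_rot":[0,0,0],"claw":45},{"delta_pos":[0,0,0],"delta_rot":[0,0,0],"claw":45},{"delta_pos":[0,0,0],"delta_rot":[0,0,0],"claw":45},{"delta_pos":[0,0,-0.02],"delta_rot":[0,0,0],"claw":45},{"delta_pos":[0,0,-0.05],"delta_rot":[0,0,0],"claw":45},{"delta_pos":[0,0,-0.08],"delta_rot":[0,0,0],"claw":45},{"delta_pos":[0,0,-0.11],"delta_rot":[0,0,0],"claw":45},{"delta_pos":[0,0,-0.11],"delta_rot":[0,0,0],"claw":45}]'

```text
time: 17.77
eef_pos: [0.6138, -0.0727, 0.2263]
tcp_rot: [0.964, 0.033, 0.263, -0.008]
contact_force: [1.4, 0.5, 0.9]
opening: 0.45
```

```bash
python3 - <<'E'
from seat import *
look('w11');seat('w11',-1)
p,d=ctrl.read_camera('scene');cv2.imwrite('pics/sc11.png',cv2.resize(p[130:320,170:430,::-1],None,fx=2.75,fy=2.75,interpolation=cv2.INTER_CUBIC))
E
```

```text
17.7667 [ 0.6138 -0.0727  0.2263] [ 0.9643  0.0328  0.2626 -0.0075] [ 0.004  0.067  0.006  0.018 -0.066 -0.015] [-0.36 -0.04  2.04  0.34  0.68  0.93]
board [ 0.0003 -0.0005 -0.0001]
-0.08 X -0.060 Y [-0.0929 -0.064 ] top 0.0699 340
-0.08 X -0.050 Y [-0.0892 -0.0673] top 0.065 286
-0.08 X -0.040 Y [-0.0854 -0.0672] top 0.0639 174
-0.08 X -0.030 Y [-0.0882 -0.0693] top 0.0641 224
-0.08 X -0.020 Y [-0.088  -0.0686] top 0.0638 249
-0.08 X -0.010 Y [-0.0879 -0.0687] top 0.064 256
-0.08 X 0.000 Y [-0.0878 -0.0688] top 0.0639 258
-0.08 X 0.010 Y [-0.0877 -0.0689] top 0.0639 271
-0.08 X 0.020 Y [-0.0876 -0.069 ] top 0.0639 278
-0.08 X 0.030 Y [-0.086  -0.0706] top 0.0644 222
-0.08 X 0.040 Y [-0.0882 -0.07  ] top 0.0641 257
-0.08 X 0.050 Y [-0.0916 -0.0651] top 0.0691 357
-0.08 X 0.060 Y [-0.0928 -0.0636] top 0.0698 446
 X ext [-0.0631  0.0645]
0 X -0.060 Y [-0.0094  0.0144] top 0.0708 217
0 X -0.050 Y [-0.0096  0.0123] top 0.0662 292
0 X -0.040 Y [-0.0066  0.0089] top 0.0651 178
0 X -0.030 Y [-0.0083  0.0097] top 0.0643 239
0 X -0.020 Y [-0.0083  0.0096] top 0.0645 261
0 X -0.010 Y [-0.0083  0.0098] top 0.0645 278
0 X 0.000 Y [-0.0082  0.0097] top 0.0645 276
0 X 0.010 Y [-0.0083  0.0097] top 0.0647 289
0 X 0.020 Y [-0.0082  0.0099] top 0.0647 296
0 X 0.030 Y [-0.0061  0.012 ] top 0.0653 235
0 X 0.040 Y [-0.0079  0.0089] top 0.0647 263
0 X 0.050 Y [-0.0134  0.0135] top 0.0697 385
0 X 0.060 Y [-0.0142  0.0148] top 0.0706 541
 X ext [-0.0618  0.0644]
```

View pics/w11.png

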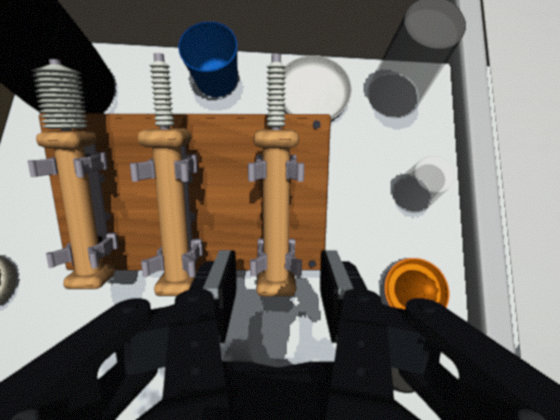

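View pics/sc11.png

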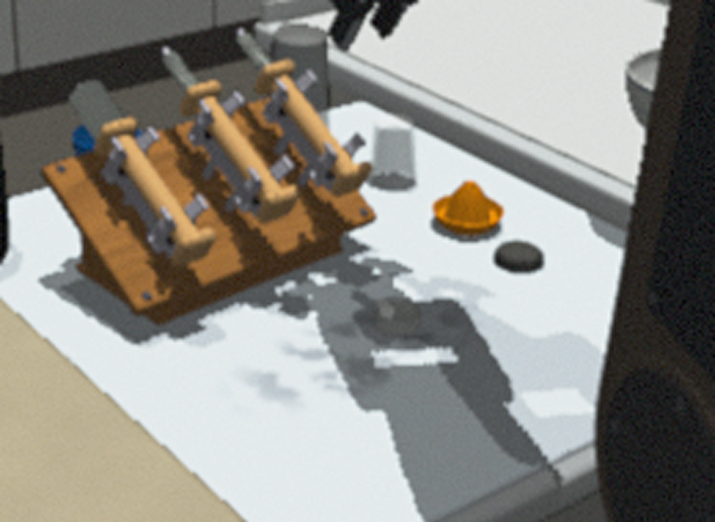

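```bash
python3 -c "
from plant import ctrl
print(ctrl.sign_off())"
```

```text
the job is handed in; nothing more can be done
None
```

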